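Load, lock and start the tilted cup mixer

TASK

Load the tilted mixer and start it: first put the wide adapter cup fully down into the mixer's tilted holder and let go of it, then nest the taller, slimmer sample cup fully down inside the adapter. Next turn the lock collar by its upright post until its pointer lines up with the bar-shaped locked mark, and last press the start button fully in and let it come back. Leave the two bottles and the vial rack where they stand.

Things in the scene. Friction and masses are not known exactly. Their poses are not given: they have to be found in the camera images.
- mixer: bench mixer, fixed, about 0.25 m square on plan and 190 mm high at its back: grey and yellow foot under a yellow slab 260 x 260 x 50 mm with a flat black deck face that leans 35 degrees from level towards the mixer's front. Origin: centre of the underside, on the bench. Axes: z up, -x is the front (the low side of the deck)
- holder_seat (a point): centre of the inner floor of the holder, an open steel cup fixed amid the leaning deck. 8 mm above the deck; the mouth is 54 mm further along +z, inner diameter 64 mm (56 at the floor), outer 74. Axes of the deck: z square out of it (35 deg from vertical), the axis of holder and collar; x up the slope; y level
- collar (a joint): lock collar, knurled aluminium ring 106 mm across, captive round the holder's foot, turning on its axis; an arm with a pointed end (99 mm from the axis) carries a post. Rad, growing anticlockwise seen looking onto the deck: 0 = post straight up the slope (stop), 1.571 = pointer at the locked mark, 1.95 = far stop. Stays where left; turning takes about 2.5 N at the post
- post_top (a point): centre of the top of the collar's post: a plain round steel post 16 mm in diameter, parallel to the holder's axis, 80 mm from it, standing 42 mm proud of the arm, its top 60 mm above the deck surface
- lock_mark (a point): inner end of the locked mark: one flat aluminium bar 22 x 8 mm on the black deck, pointing at the holder's axis, 104 mm from the axis, on the deck's +y side
- adapter_cup: adapter cup, the wider and shorter of two plain hollow aluminium cups: tapered, diameter 52 mm at the foot and 66 mm at the rim, 85 mm high, wall 3 mm, floor 12 mm thick, 0.16 kg. Loose, stands upright on the bench. Origin: centre of its underside, z towards the rim. Seated in the holder it stands 31 mm proud of the holder's mouth
- sample_cup: sample cup, the taller and slimmer aluminium cup: same tapered shape, diameter 43 mm at the foot and 55 mm at the rim, 104 mm high, wall 2.5 mm, floor 6 mm, 0.12 kg. Loose, upright on the bench. Origin: centre of its underside, z to the rim. Fully nested, its underside is 12 mm above the adapter's origin and it stands 31 mm proud of the adapter's rim
- start (a joint): start button, round grey spring button 32 mm across in a grey housing 44 mm across, at the low corner of the deck on the deck's -y side; value = how far it is pressed in, 0 to 0.006 m. Pressing fully takes 5 N, square to the deck; it springs back
- start_top (a point): centre of the start button's top face, 22 mm above the deck surface when released; same axes as the deck (z square out of it)
- bottle_a: amber jar with a blue cap, diameter 60 mm, 110 mm high, loose bystander; origin at the centre of its underside
- bottle_b: a second jar like it, loose bystander; origin at the centre of its underside
- vial_rack: white rack of blue-capped vials, 100 x 190 mm, 59 mm high, loose bystander; origin at the centre of its underside
Things that resemble listed ones, but are neither listed nor needed, are in the scene too. What is shaped like the adapter_cup but pink or turquoise is not meant.

How it is judged:
By the outcome, as a careful person would: the job done as asked, in the order asked, and still so for the second after the job is handed in, with the robot touching nothing.
It also fails if it takes over 72 s, if anything falls off the work surface, if the arm or the gripper's body presses on something with over 40 N, if the wrist force passes 120 N, or if a joint passes its speed limit or range.

ROBOT

A 6-joint arm with a two-finger parallel gripper is mounted at the origin on the work surface. World frame = base frame: x ahead of the robot, y to its left, z up, the work surface at z = 0. Lengths are in m, angles in rad, forces in N, time in s.
With the tool pointing down it reaches from about 0.35 to 0.775 m from the base axis. Payload 7.3 kg.
Tool frame: the origin (TCP) lies midway between the tips of the shut fingers; the grasp point (between the pads) lies 19 mm behind it (tcp_to_grasp is the distance from the TCP to the grasp point, in m); z points along the fingers, y is the line along which they close (so a half turn about z gives the same grasp; the last joint's range is limited). The gripper opens to 92 mm and grips with 3 to 60 N. Pads are 19 mm wide; open, the fingers measure 130 mm over their backs; the gripper's body (75 mm by 190 mm) begins 47 mm behind the grasp point.
Start: joints at [1.139, 0.342, 1.524, -0, 1.275, -0.146], TCP at [0.148, 0.504, 0.227] pointing down, gripper open.
Joint ranges: [-2.53, 2.53], [-0.77, 2.02], [0.04, 2.7], [-1, 4.14], [0.28, 2.66], [-3.11, 3.11]. Speed limits (rad/s): [2.57, 2.57, 3.14, 3.14, 3.14, 3.14].

INTERFACE

Orientations are given as [roll, pitch, yaw] about the fixed x, y, z axes, in that order (R = Rz(yaw) Ry(pitch) Rx(roll)).
In Python, from cell import observe, read_camera, calibration, hand_in, tcp_to_grasp gives the robot as it stands.
- The arm moves only by the tool send_rows, never from a script. Its argument "targets" is a list of rows, each a list of 5 numbers: the opening, from 0 (shut) to 1 (fully open), then the shift along the world's x, y, z in m, then the turn about the world's z in rad. A call has 1 to 5 rows; each row shifts and turns the commanded pose from where the row before left it; what a row does not reach is not made up. A row lasts 1/10 s, in which the tool goes at most 50 mm and 8.59 degrees, less where a joint would pass 70% of its speed; a pose out of reach is approached as far as the arm can. A call is refused whole if a number of a shift passes 0.05 or a number of a turn 0.15, either way. A call with a gripper value outside its range is refused whole. The fingers move at their own pace and stop on an object; "grip_force" is the grip in N (left out, the last holds). Time passes only in rows, so rows that do not move let the fingers close. It gives the time, the measured TCP pose, the force, the opening and the grip force at its end, in the units of the state.
- observe(): the state, without advancing time (a new reading comes with each control period).
- read_camera(name): name is "scene" or "top"; returns (picture, depth): 400x640x3 uint8, red, green, blue; 400x640 float32, m along the optical axis (not along the pixel's ray), 0 where there is no reading.
- calibration(name): a dict with "intrinsics" (3x3 intrinsics, pixels), "k1" (the pictures are not rectified: a ray, as slopes to the right and down, at radius r is drawn at 1 + k1 r^2 times it, then the intrinsics apply), "world_to_cam" (4x4, takes a point from world to camera coordinates). Camera axes: x right, y up, looking along -z (the intrinsics and any distortion apply to the point x, -y, -z); pixel columns grow to the right and rows downward; lengths in m; the calibration is good to about 2 mm. A picture is of the moment at which its call begins. calibration takes no time and is no camera call.
- hand_in(): hands the job in; it is judged then, once.
The state is a dict: "time": time; "qpos": joint angles; "qvel": joint speeds; "joint_efforts": joint torques, N m; "tool_pos": TCP position; "tool_rot": TCP orientation; "contact_force": force on the tool from outside, world axes, zero at the start; "torque": the same for the moment, N m; "opening": finger opening in m; "grip_force": force on a finger pad.
Only numpy, scipy, OpenCV 4.12 (cv2) and the standard library are available. Lean on these libraries where they do the work, as an engineer would, in place of code of your own. Each camera call takes 0.05 s, during which the arm holds its last target. There are 200 camera calls.

## Working session

There is one attempt and no reset: what is moved stays moved. The work goes in short steps, Python scripts to look and compute and a tool call to move; the robot and the scene stay as the last step left them, time stands still between calls to the robot, and variables do not carry over. Pictures are saved under pics/ and viewed, at most 10 in all, crops included, and the job is handed in when it is done.

Besides the shell and the picture viewer there is one more tool, called after ">>>" as name([rows], argument=value, ...), one row to a line, values as JSON. send_rows: Moves the arm, as the interface text tells. Its arguments: {"type":"object","properties":{"targets":{"type":"array","items":{"type":"array","items":{"type":"number"}}},"grip_force":{"type":"number"}},"required":["targets"]}

```bash
ls; mkdir -p pics
cat > h.py <<'E'
import numpy as np, cv2
from cell import observe, read_camera, calibration, tcp_to_grasp
def grab(n):
    p,d=read_camera(n); np.savez(f'{n}.npz',p=p,d=d); return p,d
def load(n):
    z=np.load(f'{n}.npz'); return z['p'],z['d']
def cloud(n,d):
    """world xyz for each pixel"""
    c=calibration(n);K=np.array(c['intrinsics'],float);k=float(c['k1']);T=np.linalg.inv(np.array(c['world_to_cam'],float))
    v,u=np.mgrid[:d.shape[0],:d.shape[1]].astype(np.float32)
    q=cv2.undistortPoints(np.stack([u.ravel(),v.ravel()],1)[:,None].astype(np.float64),K,np.array([k,0,0,0.]))[:,0]
    z=d.ravel()
    P=np.stack([q[:,0]*z,-q[:,1]*z,-z,np.ones_like(z)],1)@T.T
    return P[:,:3].reshape(d.shape+(3,))
def proj(n,X):
    c=calibration(n);K=np.array(c['intrinsics'],float);k=float(c['k1']);T=np.array(c['world_to_cam'],float)
    X=np.atleast_2d(X);P=X@T[:3,:3].T+T[:3,3]
    s=np.stack([P[:,0],-P[:,1]],1)/-P[:,2:];r=(s**2).sum(1,keepdims=True)
    return s*(1+k*r)@np.diag([K[0,0],K[1,1]])+K[:2,2]
E
python3 - <<'E'
from h import *
for n in('scene','top'):
    p,d=grab(n); cv2.imwrite(f'pics/{n}0.png',p[...,::-1]); c=calibration(n); print(c['k1'],np.round(np.linalg.inv(np.array(c['world_to_cam'])),3).tolist(),c['intrinsics'])
print(observe(),tcp_to_grasp)
E
```

```text
pics
-0.11715824964075829 [[-0.176, -0.832, 0.526, 1.203], [0.984, -0.153, 0.089, 0.088], [0.007, 0.533, 0.846, 1.317], [0.0, 0.0, 0.0, 1.0]] [[431.09595536   0.         318.45184766]
 [  0.         431.09595536 192.03955354]
 [  0.           0.           1.        ]]
-0.05437711422025184 [[0.018, 0.995, -0.095, 0.343], [-1.0, 0.017, -0.012, -0.046], [-0.01, 0.095, 0.995, 1.34], [0.0, 0.0, 0.0, 1.0]] [[426.54782388   0.         320.52858076]
 [  0.         426.54782388 201.60405088]
 [  0.           0.           1.        ]]
{'time': 0.1, 'qpos': array([ 1.13896706e+00,  3.42647921e-01,  1.52490109e+00, -1.66388244e-05,
        1.27540125e+00, -1.46022775e-01]), 'qvel': array([-0.00055215, -0.001155  , -0.00401133,  0.00021278,  0.00123049,
        0.00079167]), 'joint_efforts': array([ 2.12741172e-03, -4.32007670e+01, -2.44693440e+01,  7.21182232e-02,
        5.26067102e-02, -1.01691769e-04]), 'tool_pos': array([0.14785877, 0.50337871, 0.22612424]), 'tool_rot': array([-3.14024718e+00, -1.81795007e-04,  2.85579090e+00]), 'contact_force': array([ 0.10054463, -0.20083433,  0.40168026]), 'torque': array([-0.02670847,  0.01779144, -0.00152369]), 'grip_force': 0.0, 'opening': 0.09206945439134404} 0.0188
```

View pics/scene0.png

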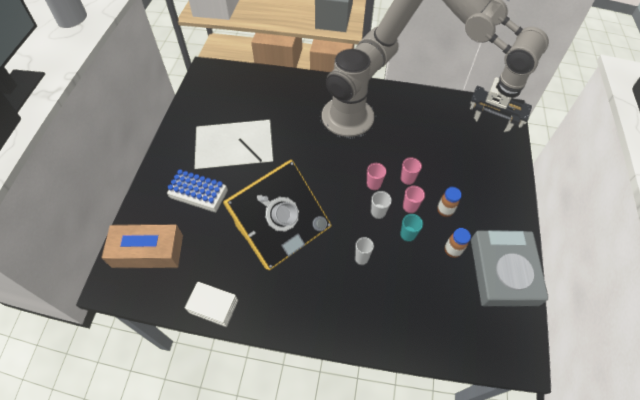

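View pics/top0.png

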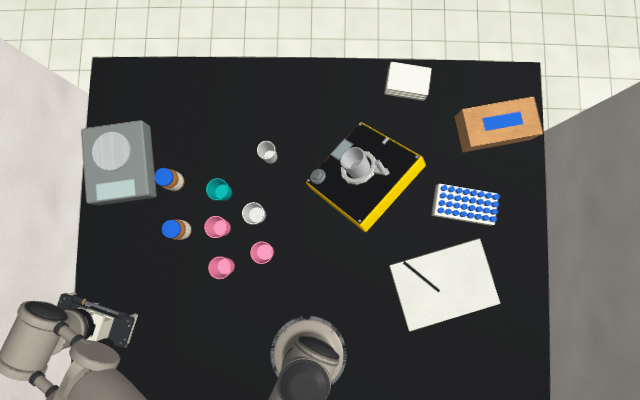

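Run:
```python
from h import *
p,d=load('top'); P=cloud('top',d)
ps,ds=load('scene'); S=cloud('scene',ds)
a=cv2.resize(p[110:240,230:440],None,fx=3.8,fy=3.8,interpolation=cv2.INTER_CUBIC)[:,:798]
b=cv2.resize(ps[150:280,210:420],None,fx=3.8,fy=3.8,interpolation=cv2.INTER_CUBIC)[:,:798]
cv2.imwrite('pics/crop1.png',cv2.resize(np.vstack([a,b]),(480,594))[...,::-1])
# deck plane fit : black pixels on the slab
for nm,C,im,box in(('top',P,p,(125,230,305,425)),('scene',S,ps,(160,270,225,330))):
    m=np.zeros(im.shape[:2],bool);m[box[0]:box[1],box[2]:box[3]]=1
    m&=(im.max(2)<45)&(C[...,2]>0.035)
    X=C[m]
    for _ in range(8):
        A=np.c_[X[:,:2],np.ones(len(X))];c=np.linalg.lstsq(A,X[:,2],rcond=None)[0];r=abs(X[:,2]-A@c);X=X[r<max(0.004,0.5*r.max())]
    n=np.array([-c[0],-c[1],1]);n/=np.linalg.norm(n)
    print(nm,len(X),c.round(4),'tilt',np.degrees(np.arccos(n[2])),'n',n.round(3),'uphill az',np.degrees(np.arctan2(c[1],c[0])),'res',r.std())
for nm,C,pts in(('top',P,dict(adapter=(254,213),sample=(266,152),pink1=(217,227),tur=(219,189),pink2=(262,252),jarA=(164,177),jarB=(173,228))),('scene',S,dict(adapter=(381,205),sample=(363,250),pink1=(413,199),tur=(411,227),jar=(453,193),jarB=(461,235)))):
    for k,(u,v) in pts.items():
        w=C[v-18:v+19,u-18:u+19].reshape(-1,3);w=w[(w[:,2]>0.015)]
        zt=np.percentile(w[:,2],98)
        r=w[w[:,2]>zt-0.008]
        # circle fit by enclosing circle
        (cx,cy),R=cv2.minEnclosingCircle(r[:,:2].astype(np.float32))
        print(nm,k,'ztop',zt.round(4),'c',round(cx,4),round(cy,4),'R',round(R,4),len(r))
```

```text
top 3566 [-0.4616 -0.5278  0.2974] tilt 35.0348759778452 n [0.378 0.432 0.819] uphill az -131.1715383630989 res 0.0010406820612034254
scene 1792 [-0.4584 -0.524   0.2956] tilt 34.84553475983857 n [0.376 0.43  0.821] uphill az -131.18443965104998 res 0.0010815635607732742
top adapter ztop 1.3403 c 0.3426 -0.046 R 0.0001 7
top sample ztop 0.1075 c 0.4901 0.0495 R 0.1759 58
top pink1 ztop 1.3403 c 0.3426 -0.046 R 0.0001 14
top tur ztop 0.0891 c 0.427 0.1309 R 0.1961 80
top pink2 ztop 0.0888 c 0.3251 0.0639 R 0.1114 72
top jarA ztop 0.114 c 0.4414 0.2071 R 0.2717 247
top jarB ztop 0.1148 c 0.356 0.1918 R 0.2383 239
scene adapter ztop 0.0866 c 0.7998 0.1321 R 0.4051 70
scene sample ztop 1.3166 c 1.2025 0.0882 R 0.0001 9
scene pink1 ztop 0.0886 c 0.779 0.1882 R 0.4352 76
scene tur ztop 0.0888 c 0.8331 0.1863 R 0.3824 71
scene jar ztop 0.1151 c 0.7792 0.2524 R 0.4542 119
scene jarB ztop 0.1137 c 0.8543 0.2712 R 0.3934 203
```

View pics/crop1.png

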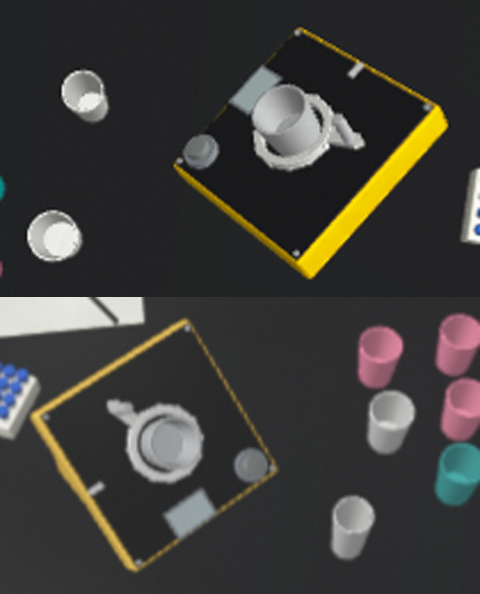

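The top view shows two plain aluminium cups: one at (254,213), wide and short, and one at (266,152), slim and tall. The lookalikes are pink at (217,227), (221,267) and (262,252), and turquoise at (219,189). I take (254,213) as the adapter and (266,152) as the sample. The holder is at about (357,165), the post at (385,172), the mark at (385,140) and the button at (318,176).

Run:
```python
from h import *
from scipy.optimize import least_squares
az=np.radians(-131.18);t=np.radians(35)
n=np.array([-np.cos(az)*np.sin(t),-np.sin(az)*np.sin(t),np.cos(t)])
ux=np.array([np.cos(az)*np.cos(t),np.sin(az)*np.cos(t),np.sin(t)]);uy=np.cross(n,ux)
def circ(X):
    f=lambda p:np.hypot(X[:,0]-p[0],X[:,1]-p[1])-p[2]
    return least_squares(f,[X[:,0].mean(),X[:,1].mean(),.03],loss='soft_l1',f_scale=.001).x
al={}
for nm in('top','scene'):
    p,d=load(nm);C=cloud(nm,d);C[d<=0]=np.nan;al[nm]=C
    for k,(u,v) in {'top':dict(adapter=(254,213),sample=(266,152)),'scene':dict(adapter=(381,205),sample=(363,250))}[nm].items():
        w=C[v-18:v+19,u-18:u+19].reshape(-1,3);m=p[v-18:v+19,u-18:u+19].reshape(-1,3).astype(int)
        w=w[(w[:,2]>.015)&(np.ptp(m,axis=1)<25)]; zt=np.percentile(w[:,2],97)
        r=w[w[:,2]>zt-.006]; print(nm,k,'ztop',zt.round(4),'n',len(r),'circ',circ(r).round(4),'mean rim',r.mean(0).round(4))
    box={'top':(115,235,300,430),'scene':(155,275,220,335)}[nm]
    X=C[box[0]:box[1],box[2]:box[3]].reshape(-1,3);col=p[box[0]:box[1],box[2]:box[3]].reshape(-1,3).astype(int)
    D=.2965 if nm=='top' else .2965
    c0=np.array([0,0,{'top':.2974,'scene':.2956}[nm]])
    L=np.c_[(X-c0)@ux,(X-c0)@uy,(X-c0)@n]; g=np.isfinite(L[:,2])&(col.min(1)>55)&(np.ptp(col,axis=1)<40)
    def w(q,c0=c0): return (c0+q[0]*ux+q[1]*uy+q[2]*n).round(4)
    s=g&(L[:,2]>.056)&(L[:,2]<.068)&(abs(L[:,0])<1)
    print(nm,'h hist',np.histogram(L[g][:,2],bins=np.arange(0,.08,.01))[0])
    A=L[s];A=A[np.hypot(*(A[:,:2]-np.median(A[:,:2],0)).T)<.1]
    q=circ(A);ax=q[:2];print('holder lip',len(A),q.round(4),'seat world',w([*ax,.008]),'mouth',w([*ax,.062]))
    R=np.hypot(*(L[:,:2]-ax).T)
    s=g&(R>.065)&(R<.092)&(L[:,2]>.05)&(L[:,2]<.067);B=L[s]
    print('post',len(B),B.mean(0).round(4),'ang',np.arctan2(B[:,1].mean()-ax[1],B[:,0].mean()-ax[0]).round(3),'r',np.hypot(*(B[:,:2].mean(0)-ax)).round(4),w(B.mean(0)))
    s=g&(R>.1)&(R<.13)&(L[:,2]<.008)&(L[:,1]-ax[1]>.08)&(abs(L[:,0]-ax[0])<.03);M=L[s];print('mark',len(M),(M.mean(0)[:2]-ax).round(4),M.mean(0)[2].round(4) )
    s=g&(L[:,2]>.016)&(L[:,2]<.026)&(L[:,0]-ax[0]<-.06)&(L[:,1]-ax[1]<-.04);M=L[s];print('button',len(M),(M.mean(0)[:2]-ax).round(4),M[:,2].mean().round(4),w(M.mean(0)))
    s=g&(L[:,2]>.01)&(L[:,2]<.06)&(R>.06)&(R<.11);M=L[s];print('arm ang',np.arctan2(M[:,1]-ax[1],M[:,0]-ax[0]).mean().round(3),len(M))
print('n',n,'ux',ux,'uy',uy)
```

```text
top adapter ztop 0.0882 n 60 circ [0.4264 0.1694 0.0312] mean rim [0.4285 0.1739 0.0858]
top sample ztop 0.1064 n 53 circ [0.6128 0.1338 0.0259] mean rim [0.6132 0.1317 0.1041]
top h hist [364 497 199 117 113 150 104]
holder lip 180 [-0.3143  0.5134  0.0346] seat world [ 0.5589 -0.1408  0.1237] mouth [ 0.5793 -0.1175  0.1679]
post 29 [-0.2398  0.5425  0.0586] ang 0.373 r 0.0799 [ 0.5598 -0.184   0.2078]
mark 32 [-0.0017  0.1127] 0.0015
button 76 [-0.0962 -0.0925] 0.0214 [ 0.5462 -0.0149  0.0795]
arm ang 0.332 110
scene adapter ztop 0.0849 n 64 circ [0.4286 0.1707 0.0307] mean rim [0.4261 0.1708 0.083 ]
scene sample ztop 0.1053 n 58 circ [0.6138 0.1353 0.026 ] mean rim [0.6132 0.1354 0.1033]
scene h hist [607 452 184  40  40  68 104]
holder lip 142 [-0.3167  0.5145  0.0339] seat world [ 0.561  -0.1401  0.1205] mouth [ 0.5814 -0.1167  0.1648]
post 24 [-0.2442  0.5463  0.0585] ang 0.414 r 0.0791 [ 0.565  -0.1839  0.2035]
mark 39 [-0.0005  0.1122] -0.0061
button 77 [-0.0979 -0.0918] 0.0217 [ 0.5499 -0.0133  0.0756]
arm ang 0.427 59
n [0.37765808 0.43169932 0.81915204] ux [-0.53935164 -0.61653052  0.57357644] uy [ 0.75264479 -0.65842678  0.        ]
```

>>> send_rows([
  [1, 0.028, -0.033, 0, 0.114],
  [1, 0.028, -0.033, 0, 0.114],
  [1, 0.028, -0.033, 0, 0.114],
  [1, 0.028, -0.033, 0, 0.114],
  [1, 0.028, -0.033, 0, 0.114],
], grip_force=20)

```text
time: 0.6
tool_pos: [0.2886, 0.3372, 0.2265]
tool_rot: [-3.141, -0.0, -2.852]
contact_force: [0.3, 0.0, -0.5]
opening: 0.0921
grip_force: 0.0
```

>>> send_rows([
  [1, 0.028, -0.033, 0, 0.114],
  [1, 0.028, -0.033, 0, 0.114],
  [1, 0.028, -0.033, 0, 0.114],
  [1, 0.028, -0.033, 0, 0.114],
  [1, 0.028, -0.034, 0, 0.114],
])

```text
time: 1.1
tool_pos: [0.4287, 0.1712, 0.2266]
tool_rot: [3.141, -0.0, -2.283]
contact_force: [0.2, 1.1, 0.1]
opening: 0.0919
grip_force: 0.0
```

>>> send_rows([
  [1, 0, 0, -0.04, 0],
  [1, 0, 0, -0.04, 0],
  [1, 0, 0, 0, 0],
])

```text
time: 1.4
tool_pos: [0.4247, 0.1715, 0.1426]
tool_rot: [3.135, -0.008, -2.289]
contact_force: [-0.3, -0.7, -1.3]
opening: 0.092
grip_force: 0.0
```

>>> send_rows([
  [1, 0, -0.003, -0.03, 0],
  [1, 0, 0, -0.03, 0],
  [1, 0, 0, -0.03, 0],
  [1, 0, 0, 0, 0],
  [1, 0, 0, 0, 0],
])

```text
time: 1.9
tool_pos: [0.4287, 0.1701, 0.0581]
tool_rot: [-3.141, 0.001, -2.287]
contact_force: [0.2, 1.0, -0.6]
opening: 0.0915
grip_force: 0.0
```

>>> send_rows([
  [0.6, 0, 0, 0, 0],
  [0.6, 0, 0, 0, 0],
  [0.6, 0, 0, 0, 0],
  [0.6, 0, 0, 0, 0],
  [0.6, 0, 0, 0, 0],
])

```text
time: 2.4
tool_pos: [0.4283, 0.17, 0.0575]
tool_rot: [-3.141, 0.001, -2.288]
contact_force: [-0.9, 0.9, 6.8]
opening: 0.0656
grip_force: 20.0
```

>>> send_rows([
  [0.6, 0, 0, 0.025, 0],
  [0.6, -0.006, -0.036, 0, 0],
  [0.6, -0.006, -0.036, 0, 0],
  [0.6, -0.006, -0.038, 0, 0],
  [0.6, 0, 0, -0.01, 0],
])

```text
time: 2.9
tool_pos: [0.4099, 0.0566, 0.0723]
tool_rot: [-3.14, 0.0, -2.291]
contact_force: [-0.5, 1.0, -1.6]
opening: 0.0652
grip_force: 20.0
```

>>> send_rows([
  [0.6, 0, 0, -0.01, 0],
  [0.6, 0, 0, -0.006, 0],
  [0.6, 0, 0, 0, 0],
])

```text
time: 3.2
tool_pos: [0.4092, 0.0608, 0.0551]
tool_rot: [3.14, -0.001, -2.286]
contact_force: [-1.0, 0.9, 0.7]
opening: 0.0653
grip_force: 20.0
```

>>> send_rows([
  [0.6, 0, 0, -0.001, 0],
  [0.6, 0.005, 0.0055, 0.001, 0],
  [0.6, 0.005, 0.0055, 0.001, 0],
  [0.6, 0.005, 0.0055, 0.001, 0],
  [0.6, 0.005, 0.0055, 0, 0],
], grip_force=5)

```text
time: 3.7
tool_pos: [0.4304, 0.0826, 0.0575]
tool_rot: [3.141, 0.0, -2.287]
contact_force: [-0.5, -0.0, -1.4]
opening: 0.0662
grip_force: 5.0
```

```bash
cat > look.py <<'E'
import sys
from h import *
# usage: look.py name cx cy cz half  -> crops of both cameras round a world point, side by side
nm=sys.argv[1];X=np.array(list(map(float,sys.argv[2:5])));h=int(sys.argv[5]);o=[]
for n in('scene','top'):
    p,d=grab(n);u,v=np.round(proj(n,X)[0]).astype(int);u0=max(u-h,0);v0=max(v-h,0)
    o.append(cv2.resize(p[v0:v0+2*h,u0:u0+2*h],(390,390),interpolation=cv2.INTER_CUBIC));print(n,u0,v0,390/(2*h))
cv2.imwrite(f'pics/{nm}.png',np.hstack(o)[...,::-1])
E
python3 look.py tilt1 0.43 0.08 0.06 45
```

```text
scene 309 155 4.333333333333333
top 239 168 4.333333333333333
```

View pics/tilt1.png

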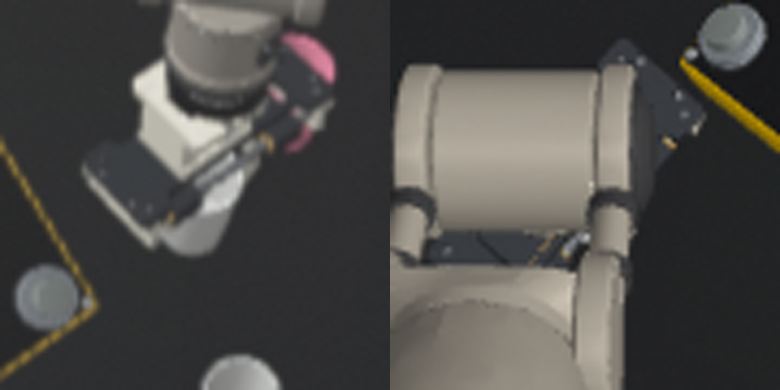

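The scene crop shows the adapter under the fingers with its foot at (190,240) in the crop and its body leaning right and up. I'll measure the angle from depth.

```bash
cat > tilt.py <<'E'
import sys
from h import *
from scipy.optimize import least_squares
# usage: tilt.py foot_r rim_r height grasp_s [new] : lean of held cup towards downhill h, from scene depth
fr,rr,H,sg=map(float,sys.argv[1:5])
o=observe();G=np.array(o['tool_pos'])+[0,0,.019]
hd=np.array([.6585,.7526,0])
p,d=grab('scene') if len(sys.argv)>5 else load('scene')
C=cloud('scene',d);C[d<=0]=9;im=p.astype(int)
m=(np.hypot(C[...,0]-G[0],C[...,1]-G[1])<.1)&(C[...,2]<G[2]-.012)&(C[...,2]>G[2]-.11)&(C[...,2]>.008)&(im.min(2)>95)&(np.ptp(im,axis=2)<25)
lat=(C-G)@np.array([-.7526,.6585,0]);m&=abs(lat)<.031
X=C[m]
def parts(q):
    a=q[0];k=hd*np.sin(a)+np.array([0,0,np.cos(a)]);c=G+[q[1],q[2],0]
    r=X-c;t=r@k;return t+sg,np.linalg.norm(r-np.outer(t,k),axis=1)
def f(q):
    s,R=parts(q);return np.r_[(R-(fr+(rr-fr)*s/H))*1000,q[1]*200,q[2]*200]
b=min((least_squares(f,[a0,0,0],loss='soft_l1') for a0 in(0,.3,.6,.9)),key=lambda r:r.cost)
s,R=parts(b.x);print('pts',len(X),'lean deg',np.degrees(b.x[0]).round(1),'off',b.x[1:].round(4),'s range',np.percentile(s,[1,99]).round(4),'rms',np.sqrt((b.fun[:-2]**2).mean()).round(2),'mm')
E
python3 tilt.py .026 .033 .085 .076
```

```text
pts 119 lean deg 2.3 off [-0.0003 -0.0032] s range [0.0096 0.0638] rms 2.26 mm
```

>>> send_rows([
  [0.6, 0, 0, 0, 0],
  [0.6, 0, 0, 0.02, 0],
  [0.6, 0, 0, 0.04, 0],
  [0.6, 0, 0, 0.05, 0],
  [0.6, 0, 0, 0.05, 0],
], grip_force=20)

```text
time: 4.3
tool_pos: [0.429, 0.0815, 0.2191]
tool_rot: [3.14, -0.001, -2.288]
contact_force: [1.5, 0.2, -2.1]
opening: 0.0654
grip_force: 20.0
```

>>> send_rows([
  [0.6, 0.02, -0.027, 0.03, 0],
  [0.6, 0.025, -0.034, 0.02, 0],
  [0.6, 0.025, -0.034, 0.002, 0],
  [0.6, 0.025, -0.034, 0, 0],
  [0.6, 0.025, -0.034, 0, 0],
])

```text
time: 4.8
tool_pos: [0.5503, -0.083, 0.2696]
tool_rot: [3.141, -0.0, -2.288]
contact_force: [0.7, 1.0, -1.7]
opening: 0.0655
grip_force: 20.0
```

>>> send_rows([
  [0.6, 0.02, -0.027, 0, 0],
  [0.6, 0.008, -0.011, 0, 0],
  [0.6, 0, 0, 0, 0],
  [0.6, 0, 0, 0, 0],
])

```text
time: 5.2
tool_pos: [0.5773, -0.1191, 0.2691]
tool_rot: [3.14, -0.0, -2.288]
contact_force: [-0.7, 0.3, -1.2]
opening: 0.0653
grip_force: 20.0
```

```bash
python3 tilt.py .026 .033 .085 .076 new; python3 look.py hov1 0.58 -0.12 0.24 45; python3 -c "
from h import *;print(observe()['tool_pos'])"
```

```text
pts 287 lean deg -3.5 off [0.0019 0.0002] s range [-0.0297  0.063 ] rms 2.41 mm
scene 238 155 4.333333333333333
top 310 107 4.333333333333333
[ 0.57747559 -0.11832956  0.2699676 ]
```

View pics/hov1.png

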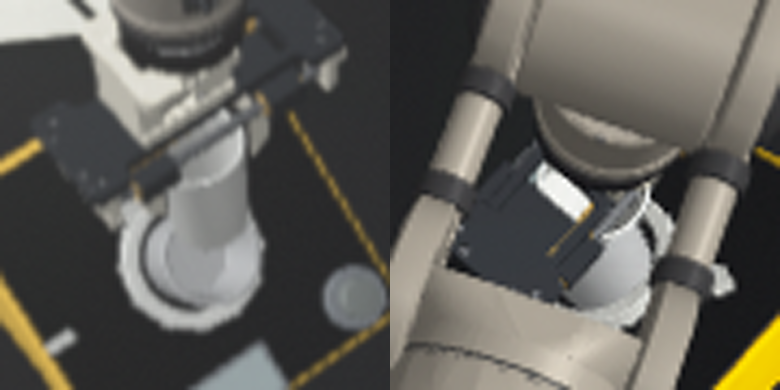

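>>> send_rows([
  [0.6, 0, 0, -0.01, 0],
  [0.6, 0, 0, -0.01, 0],
  [0.6, 0, 0, -0.003, 0],
  [0.6, 0, 0, 0, 0],
], grip_force=5)

```text
time: 5.75
tool_pos: [0.5775, -0.119, 0.2457]
tool_rot: [3.14, -0.001, -2.287]
contact_force: [0.6, 0.0, -0.8]
opening: 0.0663
grip_force: 5.0
```

>>> send_rows([
  [0.6, 0, 0, -0.003, 0],
  [0.6, 0, 0, -0.003, 0],
  [0.6, 0, 0, 0, 0],
])

```text
time: 6.05
tool_pos: [0.5779, -0.1193, 0.2404]
tool_rot: [3.141, -0.0, -2.287]
contact_force: [0.2, -0.6, -1.4]
opening: 0.0666
grip_force: 5.0
```

>>> send_rows([
  [0.6, 0.004, 0.0046, -0.003, 0],
  [0.6, 0.004, 0.0046, -0.004, 0],
  [0.6, 0.0035, 0.004, -0.004, 0],
  [0.6, 0, 0, 0, 0],
])

```text
time: 6.45
tool_pos: [0.5912, -0.1047, 0.2305]
tool_rot: [-3.139, 0.003, -2.286]
contact_force: [2.1, 2.2, 4.9]
opening: 0.0665
grip_force: 5.0
```

```bash
python3 look.py arc1 0.59 -0.11 0.22 40; python3 tilt.py .026 .033 .085 .076
```

```text
scene 246 167 4.875
top 310 110 4.875
pts 252 lean deg 1.9 off [-0.0015 -0.0067] s range [-0.0321  0.064 ] rms 6.34 mm
```

View pics/arc1.png

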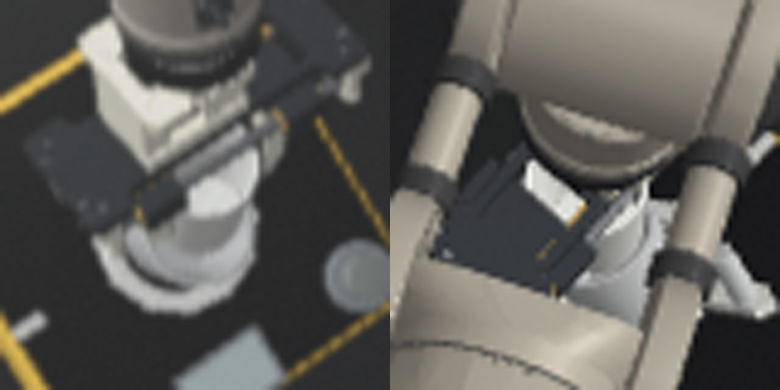

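>>> send_rows([
  [0.6, 0.004, 0.0046, -0.003, 0],
  [0.6, 0.004, 0.0046, -0.0045, 0],
  [0.6, 0.003, 0.0034, -0.005, 0],
  [0.6, 0.0025, 0.0029, -0.005, 0],
  [0.6, 0, 0, 0, 0],
])

```text
time: 7.05
tool_pos: [0.6035, -0.0892, 0.2111]
tool_rot: [3.14, 0.001, -2.286]
contact_force: [3.0, 4.0, 4.2]
opening: 0.066
grip_force: 5.0
```

```bash
sed -i 's/(C\[...,2\]<G\[2\]-.012)/(C[...,2]<G[2]-.003)/; s/(C\[...,2\]>G\[2\]-.11)/(C[...,2]>G[2]-(.035 if G[2]>.15 else .11))/' tilt.py; python3 tilt.py .026 .033 .085 .076 new;python3 look.py arc2 0.60 -0.10 0.21 40
```

```text
pts 66 lean deg 36.5 off [-0.0035 -0.0075] s range [0.0025 0.0926] rms 9.15 mm
scene 249 172 4.875
top 307 107 4.875
```

View pics/arc2.png

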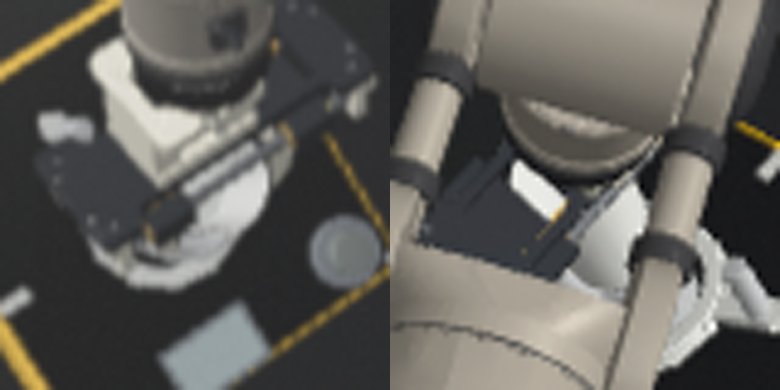

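>>> send_rows([
  [0.6, 0.003, 0.0035, 0, 0],
  [0.6, 0.0025, 0.0025, 0, 0],
  [0.6, -0.003, -0.0035, -0.0065, 0],
  [0.6, -0.003, -0.0035, -0.0065, 0],
  [0.6, 0, 0, 0, 0],
])

```text
time: 7.7
tool_pos: [0.6011, -0.0922, 0.1974]
tool_rot: [3.138, -0.002, -2.288]
contact_force: [0.9, -0.1, -1.9]
opening: 0.0664
grip_force: 5.0
```

>>> send_rows([
  [0.6, -0.003, -0.0035, -0.0065, 0],
  [0.6, -0.003, -0.0035, -0.0065, 0],
  [0.6, 0, 0, 0, 0],
])

```text
time: 8.0
tool_pos: [0.5956, -0.099, 0.1851]
tool_rot: [3.14, -0.001, -2.288]
contact_force: [0.4, 0.7, -2.5]
opening: 0.066
grip_force: 5.0
```

>>> send_rows([
  [0.6, -0.003, -0.0035, -0.0065, 0],
  [0.6, -0.002, -0.0025, -0.005, 0],
  [0.6, 0, 0, 0, 0],
  [1, 0, 0, 0, 0],
  [1, 0, 0, 0, 0],
])

```text
time: 8.5
tool_pos: [0.5916, -0.1046, 0.175]
tool_rot: [-3.141, 0.0, -2.287]
contact_force: [0.6, -0.8, -0.2]
opening: 0.0778
grip_force: 0.0
```

>>> send_rows([
  [1, 0, 0, 0, 0],
  [1, 0, 0, 0, 0],
  [1, 0, 0, 0, 0],
])

```text
time: 8.8
tool_pos: [0.5916, -0.1045, 0.1749]
tool_rot: [-3.141, 0.0, -2.287]
contact_force: [1.2, -0.1, -0.6]
opening: 0.0917
grip_force: 0.0
```

>>> send_rows([
  [1, 0.01, 0.012, 0.03, 0],
  [1, 0.01, 0.012, 0.04, 0],
  [1, 0.01, 0.012, 0.04, 0],
  [1, 0.01, 0.05, 0.01, 0],
  [1, 0, 0.05, 0, 0],
])

```text
time: 9.3
tool_pos: [0.6328, 0.0298, 0.2969]
tool_rot: [-3.137, 0.003, -2.29]
contact_force: [0.9, 1.1, -0.8]
opening: 0.0917
grip_force: 0.0
```

>>> send_rows([
  [1, 0, 0.05, 0, 0],
  [1, 0, 0.03, 0, 0],
])

```text
time: 9.5
tool_pos: [0.6306, 0.1132, 0.2945]
tool_rot: [3.141, 0.001, -2.285]
contact_force: [0.7, 0.6, 0.4]
opening: 0.0917
grip_force: 0.0
```

```bash
cat > axis.py <<'E'
from h import *
from scipy.optimize import least_squares
# ring of points highest above the deck round the holder axis, deck coordinates relative to seat
seat=np.array([.560,-.1405,.122]);n=np.array([.37766,.4317,.81915]);ux=np.array([-.53935,-.61653,.57358]);uy=np.array([.75264,-.65843,0])
for nm in('scene','top'):
    p,d=grab(nm);C=cloud(nm,d);C[d<=0]=9
    L=np.stack([(C-seat)@a for a in(ux,uy,n)],-1);im=p.astype(int)
    m=(np.hypot(L[...,0],L[...,1])<.05)&(L[...,2]>.056)&(L[...,2]<.17)&(np.ptp(im,axis=2)<25)
    X=L[m]
    if len(X)<20: print(nm,len(X));continue
    zt=np.percentile(X[:,2],98);r=X[X[:,2]>zt-.006]
    q=least_squares(lambda q:np.hypot(r[:,0]-q[0],r[:,1]-q[1])-q[2],[0,0,.03],loss='soft_l1',f_scale=.001).x
    print(nm,len(X),'top above seat',zt.round(4),'rim circ',q.round(4),'rim z slope',np.polyfit(r[:,0],r[:,2],1)[0].round(2))
E
python3 axis.py; python3 look.py in1 0.58 -0.12 0.18 45
```

```text
scene 20 top above seat 0.0602 rim circ [-0.0027 -0.0005  0.0334] rim z slope 0.0
top 17
scene 240 165 4.333333333333333
top 308 112 4.333333333333333
```

View pics/in1.png

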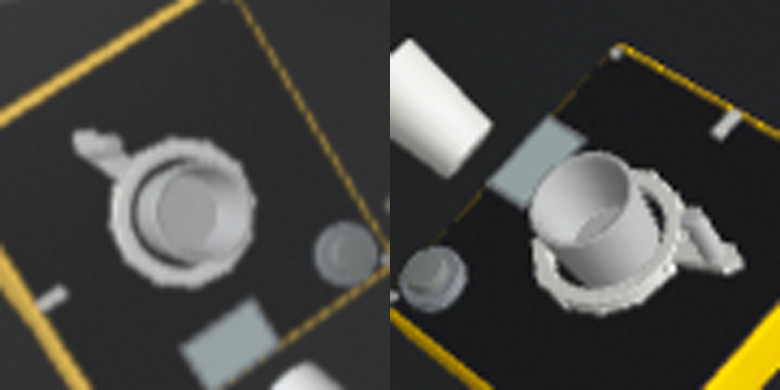

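The holder at crop (190,210) is empty. The adapter lies on its side at the mixer's low side, around (430,110) in the right-hand top crop. I'll measure where it lies.

```bash
cat > lying.py <<'E'
from h import *
for nm in('top','scene'):
    p,d=grab(nm);C=cloud(nm,d);C[d<=0]=9;im=p.astype(int)
    m=(C[...,0]>.5)&(C[...,0]<.95)&(C[...,1]>-.2)&(C[...,1]<.3)&(C[...,2]>.02)&(C[...,2]<.15)&(im.min(2)>95)&(np.ptp(im,axis=2)<25)
    nl,lab,st,ce=cv2.connectedComponentsWithStats(m.astype(np.uint8))
    for i in range(1,nl):
        if st[i,4]<60: continue
        X=C[lab==i];mu=X.mean(0);w,v=np.linalg.eigh(np.cov((X-mu)[:,:2].T));a=v[:,1]
        t=(X-mu)[:,:2]@a;b=(X-mu)[:,:2]@v[:,0]
        print(nm,i,st[i].tolist(),'mean',mu.round(3),'z',np.percentile(X[:,2],[2,98]).round(3),'major az',np.degrees(np.arctan2(a[1],a[0])).round(0),'len',np.ptp(t).round(3),'wid',np.ptp(b).round(3))
        for q in(.1,.3,.5,.7,.9):
            lo=t.min()+np.ptp(t)*q;s=abs(t-lo)<.008
            if s.sum()>3: print('   ',q,'at',(mu[:2]+a*lo).round(3),'w',np.ptp(b[s]).round(3),'mid',((b[s].max()+b[s].min())/2).round(3),'zmax',X[s,2].max().round(3))
E
python3 lying.py; python3 -c "
from h import *;print(observe()['time'])"
```

```text
top 1 [300, 121, 32, 32, 531] mean [ 0.666 -0.01   0.052] z [0.033 0.066] major az 52.0 len 0.086 wid 0.061
    0.1 at [ 0.645 -0.038] w 0.052 mid -0.002 zmax 0.06
    0.3 at [ 0.655 -0.024] w 0.054 mid -0.003 zmax 0.061
    0.5 at [ 0.666 -0.011] w 0.056 mid -0.003 zmax 0.064
    0.7 at [0.677 0.003] w 0.059 mid -0.002 zmax 0.066
    0.9 at [0.687 0.016] w 0.061 mid -0.003 zmax 0.069
top 3 [331, 139, 32, 29, 502] mean [ 0.604 -0.107  0.1  ] z [0.045 0.149] major az -150.0 len 0.097 wid 0.068
    0.1 at [ 0.642 -0.085] w 0.059 mid 0.0 zmax 0.06
    0.3 at [ 0.625 -0.094] w 0.068 mid -0.001 zmax 0.07
    0.5 at [ 0.609 -0.104] w 0.039 mid -0.008 zmax 0.15
    0.7 at [ 0.592 -0.114] w 0.056 mid -0.002 zmax 0.15
    0.9 at [ 0.575 -0.124] w 0.059 mid 0.0 zmax 0.145
top 5 [364, 151, 12, 12, 66] mean [ 0.592 -0.17   0.135] z [0.118 0.148] major az -144.0 len 0.043 wid 0.018
    0.1 at [ 0.607 -0.16 ] w 0.015 mid 0.001 zmax 0.131
    0.3 at [ 0.6   -0.165] w 0.012 mid -0.0 zmax 0.139
    0.5 at [ 0.593 -0.17 ] w 0.012 mid 0.001 zmax 0.141
    0.7 at [ 0.586 -0.175] w 0.014 mid 0.001 zmax 0
[... 2450 characters left out ...]
023 0.106] major az 177.0 len 0.055 wid 0.055
    0.1 at [0.636 0.135] w 0.042 mid -0.0 zmax 0.107
    0.3 at [0.625 0.135] w 0.051 mid 0.0 zmax 0.107
    0.5 at [0.614 0.136] w 0.055 mid 0.0 zmax 0.107
    0.7 at [0.603 0.136] w 0.052 mid -0.001 zmax 0.107
    0.9 at [0.592 0.137] w 0.041 mid -0.0 zmax 0.108
scene 8 [301, 249, 31, 31, 442] mean [ 0.676 -0.012  0.052] z [0.029 0.066] major az 52.0 len 0.087 wid 0.065
    0.1 at [ 0.653 -0.042] w 0.048 mid 0.005 zmax 0.059
    0.3 at [ 0.664 -0.028] w 0.053 mid 0.004 zmax 0.06
    0.5 at [ 0.675 -0.014] w 0.053 mid 0.003 zmax 0.061
    0.7 at [ 0.685 -0.   ] w 0.058 mid 0.003 zmax 0.066
    0.9 at [0.696 0.013] w 0.065 mid 0.005 zmax 0.07
9.8
```

The adapter lies at rest on the bench, clear of the mixer's front. Its axis points along az 52°, with the foot near (0.644,-0.045) and the rim near (0.697,0.021). I'll regrip it near the rim, then let the foot hinge on the bench while raising it to a 35° lean.

>>> send_rows([
  [1, 0.02, -0.034, 0, 0.05],
  [1, 0.02, -0.034, 0, 0],
  [1, 0.018, -0.033, -0.02, 0],
  [1, 0, 0, -0.05, 0],
  [1, 0, 0, -0.05, 0],
], grip_force=5)

```text
time: 10.3
tool_pos: [0.6899, 0.0049, 0.1736]
tool_rot: [-3.139, 0.001, -2.242]
contact_force: [1.8, -0.3, -0.5]
opening: 0.0917
grip_force: 0.0
```

>>> send_rows([
  [1, 0, 0, -0.05, 0],
  [1, 0, 0, 0, 0],
  [1, 0, 0, 0, 0],
])

```text
time: 10.6
tool_pos: [0.6894, 0.0072, 0.1251]
tool_rot: [3.141, -0.0, -2.239]
contact_force: [-0.1, -0.3, 1.3]
opening: 0.0918
grip_force: 0.0
```

Now down by 0.112 in all and +0.004 in y, then close at 5 N.

>>> send_rows([
  [1, 0, 0.004, -0.04, 0],
  [1, 0, 0, -0.04, 0],
  [1, 0, 0, -0.022, 0],
  [1, 0, 0, -0.01, 0],
  [1, 0, 0, 0, 0],
])

```text
time: 11.1
tool_pos: [0.6905, 0.0121, 0.0142]
tool_rot: [-3.139, 0.001, -2.238]
contact_force: [-0.2, -0.2, -0.3]
opening: 0.0919
grip_force: 0.0
```

>>> send_rows([
  [0.6, 0, 0, 0, 0],
  [0.6, 0, 0, 0, 0],
  [0.6, 0, 0, 0, 0],
  [0.6, 0, 0, 0, 0],
  [0.6, 0, 0, 0, 0],
])

```text
time: 11.6
tool_pos: [0.6897, 0.0125, 0.0134]
tool_rot: [-3.14, 0.001, -2.237]
contact_force: [0.7, 0.4, 4.8]
opening: 0.0661
grip_force: 5.0
```

>>> send_rows([
  [0.6, 0, 0, 0.005, 0],
  [0.6, 0, 0, 0.01, 0],
  [0.6, 0, 0, 0.01, 0],
  [0.6, 0, 0, 0.01, 0],
  [0.6, 0, 0, 0.005, -0.05],
], grip_force=3)

```text
time: 12.1
tool_pos: [0.6898, 0.0125, 0.0543]
tool_rot: [-3.14, 0.001, -2.288]
contact_force: [-0.0, -1.0, 0.1]
opening: 0.0663
grip_force: 3.0
```

```bash
sed -i 's/(C\[...,2\]>.008)/(C[...,2]>.004)/' tilt.py; python3 tilt.py .026 .033 .085 .072 new
python3 - <<'E'
from h import *
p,d=load('scene');C=cloud('scene',d);C[d<=0]=9;im=p.astype(int);o=observe();G=o['tool_pos']+[0,0,.019]
m=(np.hypot(C[...,0]-G[0],C[...,1]-G[1])<.13)&(C[...,2]>.004)&(C[...,2]<.12)&(im.min(2)>95)&(np.ptp(im,axis=2)<25)
X=C[m];h=np.array([.6585,.7526,0]);l=(X-G)@[-.7526,.6585,0];s=(X-G)@h;k=abs(l)<.012
for a,b in sorted(zip(s[k],X[k,2]))[::4]:print((round(a*1000),round(b*1000)),end=' ')
print(o['tool_pos'],o['opening'])
E
```

```text
pts 132 lean deg 50.6 off [0.003  0.0049] s range [0.0206 0.0801] rms 2.41 mm
(-130, 66) (-127, 63) (-126, 59) (-124, 55) (-123, 61) (-121, 71) (-120, 51) (-119, 63) (-118, 57) (-115, 54) (-114, 46) (-113, 47) (-112, 51) (-109, 45) (-108, 50) (-107, 57) (-105, 51) (-102, 45) (-100, 39) (-13, 24) (3, 35) (4, 35) (7, 38) (9, 39) (11, 38) (13, 40) (16, 40) (18, 44) (20, 45) (22, 45) (24, 47) (27, 53) (29, 55) (31, 51) [0.6901118  0.01251437 0.05495019] 0.0663703015387561
```

>>> send_rows([
  [0.6, 0, 0, 0, 0],
  [0.6, 0, 0, 0, 0],
  [0.6, 0, 0, 0.03, 0],
  [0.6, 0, 0, 0.04, 0],
  [0.6, 0, 0, 0.04, 0],
], grip_force=30)

```text
time: 12.65
tool_pos: [0.6882, 0.0125, 0.1622]
tool_rot: [3.139, -0.002, -2.287]
contact_force: [0.7, -0.5, -0.8]
opening: 0.0648
grip_force: 29.8
```

>>> send_rows([
  [0.6, 0, 0, 0.04, 0],
  [0.6, 0, 0, 0.01, 0],
  [0.6, 0, 0, 0, 0],
])

```text
time: 12.95
tool_pos: [0.6896, 0.0125, 0.2137]
tool_rot: [-3.139, 0.002, -2.287]
contact_force: [0.2, 1.2, -1.6]
opening: 0.0648
grip_force: 29.8
```

```bash
cat > lean.py <<'E'
import sys
from h import *
from scipy.optimize import least_squares
# lean of a held cup in free air: fit cone (foot_r rim_r H) with axis in the vertical plane of h; free: lean, s at G, h and z offset
fr,rr,H,sg=map(float,sys.argv[1:5]);zmin=float(sys.argv[5])
o=observe();G=np.array(o['tool_pos'])+[0,0,.019];h=np.array([.6585,.7526,0]);l=np.array([-.7526,.6585,0])
for nm in('scene','top'):
    p,d=grab(nm);C=cloud(nm,d);C[d<=0]=9;im=p.astype(int);D=C-G
    m=(abs(D@l)<.026)&(abs(D@h)<.11)&(D[...,2]>-.1)&(D[...,2]<.05)&(C[...,2]>zmin)&(im.min(2)>85)&(np.ptp(im,axis=2)<25)
    n,lab,st,_=cv2.connectedComponentsWithStats(m.astype(np.uint8))
    if n<2: print(nm,'none');continue
    X=D[lab==1+np.argmax(st[1:,4])]
    Y=np.c_[X@h,X@l,X[:,2]]
    def f(q):
        a=q[0];k=np.array([np.sin(a),0,np.cos(a)]);r=Y-[q[1],q[2],q[3]];t=r@k
        R=np.linalg.norm(r-np.outer(t,k),axis=1);s=t+sg
        return np.r_[(R-(fr+(rr-fr)*s/H))*1000,q[1:]*150]
    b=min((least_squares(f,[a0,0,0,0],loss='soft_l1') for a0 in(0,.4,.8,1.2)),key=lambda r:r.cost)
    k=np.array([np.sin(b.x[0]),0,np.cos(b.x[0])]);s=(Y-b.x[1:])@k+sg
    print(nm,len(Y),'lean',np.degrees(b.x[0]).round(1),'off hlz',b.x[1:].round(4),'s',np.percentile(s,[1,99]).round(3),'rms',np.sqrt((b.fun[:-3]**2).mean()).round(2))
    y=Y[abs(Y[:,1])<.008]*1000;y=y[np.argsort(y[:,0])].round().astype(int);print(y[::max(1,len(y)//14),::2].tolist())
print(G)
E
python3 lean.py .026 .033 .085 .072 .13
```

```text
scene 142 lean 48.0 off hlz [0.0071 0.0008 0.0022] s [0.03  0.077] rms 1.36
[[-7, -47], [-2, -47], [2, -39], [4, -40], [7, -35], [7, -36], [10, -35], [12, -34], [15, -33], [17, -31], [20, -26], [22, -25], [24, -22], [26, -25], [28, -21], [29, -21], [31, -23]]
top 65 lean 44.7 off hlz [-0.0016  0.0026 -0.0034] s [-0.002  0.025] rms 1.45
[[-71, -33], [-71, -35], [-69, -33], [-68, -37], [-67, -33], [-67, -32], [-66, -29], [-65, -33], [-65, -36], [-64, -29], [-62, -28], [-61, -27], [-60, -28], [-59, -26], [-57, -23]]
[0.68961827 0.01246136 0.23267693]
```

>>> send_rows([
  [0.6, -0.02, -0.024, 0.003, 0],
  [0.6, -0.02, -0.024, 0.002, 0],
  [0.6, -0.02, -0.025, 0, 0],
  [0.6, 0, 0, 0, 0],
])

```text
time: 13.45
tool_pos: [0.6261, -0.0632, 0.2148]
tool_rot: [3.137, -0.004, -2.29]
contact_force: [-0.2, 0.7, -1.9]
opening: 0.0647
grip_force: 29.8
```

>>> send_rows([
  [0.6, -0.005, -0.006, -0.007, 0],
  [0.6, -0.005, -0.006, -0.007, 0],
  [0.6, -0.005, -0.006, -0.007, 0],
  [0.6, 0, 0, 0, 0],
])

```text
time: 13.85
tool_pos: [0.6131, -0.0787, 0.1946]
tool_rot: [3.139, -0.002, -2.288]
contact_force: [0.3, -0.1, -2.5]
opening: 0.0649
grip_force: 29.8
```

>>> send_rows([
  [0.6, -0.004, -0.0045, -0.005, 0],
  [0.6, -0.003, -0.003, -0.004, 0],
  [0.6, 0, 0, 0, 0],
])

```text
time: 14.15
tool_pos: [0.6064, -0.0863, 0.1866]
tool_rot: [3.14, -0.001, -2.288]
contact_force: [-0.6, 0.4, -1.1]
opening: 0.065
grip_force: 29.8
```

```bash
python3 look.py in2 0.59 -0.11 0.18 34;python3 lean.py .026 .033 .085 .072 .175
```

```text
scene 253 180 5.735294117647059
top 316 119 5.735294117647059
scene 80 lean 51.6 off hlz [0.0551 0.0007 0.0312] s [-0.008  0.023] rms 1.26
[[18, -31], [19, -31], [21, -29], [21, -29], [24, -27], [24, -30], [25, -26], [25, -26], [27, -26], [28, -23], [28, -25], [30, -24], [31, -24], [32, -21], [32, -21], [32, -24], [33, -23], [34, -22]]
top 173 lean 46.9 off hlz [-0.0004  0.0011 -0.0069] s [0.018 0.066] rms 1.51
[[-49, -12], [-45, -10], [-44, -6], [-42, -7], [-41, -10], [-40, -2], [-38, -2], [-37, 3], [-36, -6], [-35, 0], [-33, 5], [-32, 8], [-32, 7], [-30, 7], [-28, 9], [-27, 13], [-26, 11]]
[ 0.60709363 -0.08600027  0.20633571]
```

View pics/in2.png

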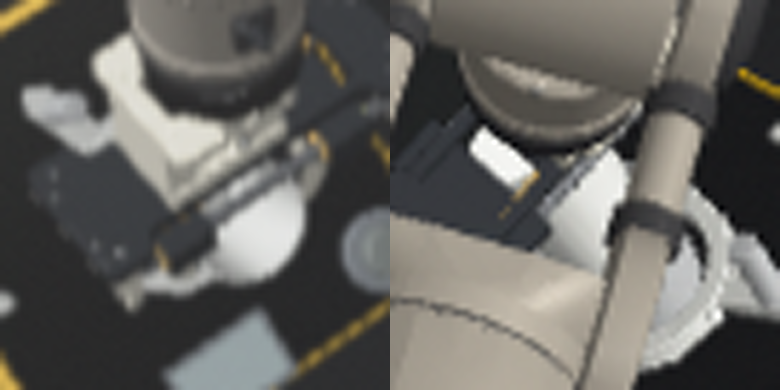

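>>> send_rows([
  [0.6, 0, 0, 0, 0],
  [0.6, -0.004, -0.0045, -0.002, 0],
  [0.6, -0.004, -0.0045, -0.002, 0],
  [0.6, -0.004, -0.0045, -0.003, 0],
  [0.6, 0, 0, 0, 0],
], grip_force=8)

```text
time: 14.85
tool_pos: [0.5945, -0.1005, 0.18]
tool_rot: [3.141, -0.001, -2.288]
contact_force: [1.0, -1.2, -0.5]
opening: 0.0661
grip_force: 8.0
```

>>> send_rows([
  [0.6, -0.002, -0.002, -0.004, 0],
  [0.6, -0.002, -0.002, -0.004, 0],
  [0.6, -0.001, -0.002, -0.003, 0],
  [0.6, 0, 0, 0, 0],
])

```text
time: 15.25
tool_pos: [0.59, -0.1057, 0.1703]
tool_rot: [-3.141, 0.0, -2.288]
contact_force: [-2.2, -1.4, 6.5]
opening: 0.0657
grip_force: 8.1
```

```bash
cat > deckpts.py <<'E'
import sys
from h import *
# points near holder in deck coords (mm), |y|<8, aluminium coloured, both cameras
seat=np.array([.560,-.1405,.122]);n=np.array([.37766,.4317,.81915]);ux=np.array([-.53935,-.61653,.57358]);uy=np.array([.75264,-.65843,0])
for nm in('scene','top'):
    p,d=grab(nm);C=cloud(nm,d);C[d<=0]=9;im=p.astype(int)
    L=np.stack([(C-seat)@a for a in(ux,uy,n)],-1)*1000
    m=(abs(L[...,0])<90)&(abs(L[...,1])<10)&(L[...,2]>-20)&(L[...,2]<150)&(im.min(2)>70)&(np.ptp(im,axis=2)<25)
    v,u=np.nonzero(m);o=np.lexsort((u,v));y=L[m][o].round().astype(int)
    print(nm,len(y),y[::max(1,len(y)//40),::2].tolist())
E
python3 deckpts.py
```

```text
scene 127 [[90, -12], [73, -10], [10, 146], [9, 148], [11, 146], [11, 148], [-2, 19], [-5, 17], [-16, 16], [-20, 18], [-23, 17], [-24, 19], [-27, 29], [-27, 15], [-29, 33], [-31, 51], [-25, 19], [-29, 26], [-32, 43], [-33, 63], [-35, 80], [-30, 39], [-32, 54], [-36, 66], [-38, 83], [-32, 63], [-35, 71], [-38, 86], [-34, 82], [-39, 86], [-42, -5], [-45, 10], [-44, 7], [-49, 11], [-47, 8], [-53, 6], [-50, 13], [-60, -8], [-58, -4], [-85, -8], [-85, -6], [-86, -6], [-89, -9]]
top 116 [[-32, 84], [-32, 79], [-33, 71], [-33, 66], [-32, 64], [-29, 61], [-26, 64], [-30, 54], [-26, 59], [-28, 50], [-25, 47], [59, 119], [62, 116], [-27, 48], [-29, 40], [57, 119], [60, 117], [26, 69], [-30, 38], [59, 113], [28, 69], [27, 72], [25, 62], [27, 72], [29, 68], [28, 61], [25, 70], [28, 68], [30, 62], [27, 53], [35, 56], [27, 65], [29, 62], [26, 52], [34, 55], [24, 63], [26, 59], [27, 54], [34, 55], [34, 49], [25, 58], [27, 54], [30, 52], [36, 52], [35, 44], [27, 54], [32, 54], [34, 50], [35, 44], [37, 54], [37, 47], [35, 48], [35, 42], [36, 43], [32, 36], [31, 30], [56, 3], [50, -8]]
```

>>> send_rows([
  [0.6, 0, 0, 0.001, 0],
  [0.75, 0, 0, 0, 0],
  [1, 0, 0, 0, 0],
  [1, 0, 0, 0, 0],
  [1, 0, 0, 0, 0],
])

```text
time: 15.85
tool_pos: [0.59, -0.1052, 0.17]
tool_rot: [3.141, -0.0, -2.287]
contact_force: [0.2, -0.4, -0.5]
opening: 0.0877
grip_force: 0.0
```

>>> send_rows([
  [1, 0, 0, 0, 0],
  [1, 0.004, 0.005, 0.012, 0],
  [1, 0.01, 0.012, 0.03, 0],
  [1, 0.01, 0.012, 0.04, 0],
  [1, 0, 0, 0.03, 0],
])

```text
time: 16.35
tool_pos: [0.6152, -0.075, 0.2845]
tool_rot: [-3.14, 0.002, -2.286]
contact_force: [0.4, -0.6, 0.2]
opening: 0.0918
grip_force: 0.0
```

>>> send_rows([
  [1, 0.002, 0.045, 0, 0],
  [1, 0.002, 0.045, 0, 0],
  [1, 0, 0.045, 0, 0],
  [1, 0, 0.045, 0, 0],
  [1, 0, 0.035, 0, 0],
])

```text
time: 16.85
tool_pos: [0.6177, 0.1412, 0.2823]
tool_rot: [3.141, 0.0, -2.286]
contact_force: [1.0, -0.3, 0.4]
opening: 0.0916
grip_force: 0.0
```

```bash
sed -i 's/(L\[...,2\]>.056)/(L[...,2]>.075)/' axis.py; python3 axis.py
python3 - <<'E'
from h import *
o=observe();print(o['time'],o['tool_pos'])
from scipy.optimize import least_squares
for nm,(u,v) in dict(scene=(363,250)).items():
    p,d=load(nm);C=cloud(nm,d);C[d<=0]=np.nan
    w=C[v-18:v+19,u-18:u+19].reshape(-1,3);m=p[v-18:v+19,u-18:u+19].reshape(-1,3).astype(int)
    w=w[(w[:,2]>.015)&(w[:,2]<.115)&(np.ptp(m,axis=1)<25)]; zt=np.percentile(w[:,2],97);r=w[w[:,2]>zt-.006]
    f=lambda q:np.hypot(r[:,0]-q[0],r[:,1]-q[1])-q[2]
    print(nm,zt,least_squares(f,[.61,.13,.026],loss='soft_l1',f_scale=.001).x.round(4))
E
```

```text
scene 97 top above seat 0.0896 rim circ [-0.0018  0.0006  0.0313] rim z slope 0.0
top 176 top above seat 0.0898 rim circ [ 0.0024 -0.001   0.0312] rim z slope -0.03
16.95 [0.61743043 0.14332312 0.28212025]
scene 0.10601069386910185 [0.6139 0.1354 0.026 ]
```

>>> send_rows([
  [1, -0.004, -0.0085, -0.04, 0],
  [1, 0, 0, -0.045, 0],
  [1, 0, 0, -0.045, 0],
  [1, 0, 0, -0.045, 0],
  [1, 0, 0, -0.02, 0],
], grip_force=20)

```text
time: 17.45
tool_pos: [0.6116, 0.1288, 0.0828]
tool_rot: [3.137, -0.005, -2.288]
contact_force: [-0.7, -1.0, -0.1]
opening: 0.0919
grip_force: 0.0
```

>>> send_rows([
  [1, 0, 0, -0.012, 0],
  [1, 0, 0, 0, 0],
  [0.5, 0, 0, 0, 0],
  [0.5, 0, 0, 0, 0],
  [0.5, 0, 0, 0, 0],
])

```text
time: 17.95
tool_pos: [0.615, 0.1301, 0.0769]
tool_rot: [-3.14, 0.002, -2.287]
contact_force: [0.7, -0.9, 0.1]
opening: 0.0722
grip_force: 0.0
```

>>> send_rows([
  [0.5, 0, 0, 0, 0],
  [0.5, 0, 0, 0, 0],
  [0.5, 0, 0, 0, 0],
  [0.5, 0, 0, 0, 0],
])

```text
time: 18.35
tool_pos: [0.6141, 0.1303, 0.0758]
tool_rot: [3.142, 0.0, -2.287]
contact_force: [-1.3, 0.6, 3.5]
opening: 0.0539
grip_force: 20.0
```

>>> send_rows([
  [0.5, 0, 0, 0.03, 0],
  [0.5, 0, 0, 0.045, 0],
  [0.5, 0, 0, 0.045, 0],
  [0.5, 0, 0, 0.045, 0],
  [0.5, 0, -0.02, 0.04, 0],
])

```text
time: 18.85
tool_pos: [0.6139, 0.1117, 0.2824]
tool_rot: [-3.142, 0.001, -2.285]
contact_force: [0.7, -1.1, -2.3]
opening: 0.054
grip_force: 20.0
```

>>> send_rows([
  [0.5, -0.005, -0.04, 0.017, 0],
  [0.5, -0.006, -0.045, 0, 0],
  [0.5, -0.006, -0.045, 0, 0],
  [0.5, -0.006, -0.045, 0, 0],
  [0.5, -0.006, -0.035, 0, 0],
])

```text
time: 19.35
tool_pos: [0.5844, -0.1026, 0.2968]
tool_rot: [3.141, -0.001, -2.289]
contact_force: [0.4, 1.1, -2.5]
opening: 0.054
grip_force: 20.0
```

>>> send_rows([
  [0.5, 0, -0.012, 0, 0],
  [0.5, 0, 0, 0, 0],
  [0.5, 0, 0, 0, 0],
])

```text
time: 19.65
tool_pos: [0.5852, -0.1111, 0.297]
tool_rot: [3.141, 0.0, -2.287]
contact_force: [0.8, 0.2, -0.5]
opening: 0.0541
grip_force: 20.0
```

```bash
python3 lean.py .0215 .0275 .104 .094 .225; python3 axis.py
```

```text
scene 348 lean 0.5 off hlz [ 0.0052 -0.0001  0.0236] s [-0.018  0.08 ] rms 1.09
[[-19, -59], [-17, -59], [22, -85], [25, -88], [26, -87], [26, -48], [27, -67], [27, -50], [27, -52], [28, -36], [28, -15], [29, -23], [29, -1], [30, -4], [31, 7]]
top 46 lean -6.0 off hlz [-0.0023  0.0123  0.0032] s [-0.001  0.1  ] rms 2.12
[[3, -84], [5, -89], [9, -90], [13, -88], [17, -89], [19, -90], [21, -75], [21, -78], [22, -55], [23, -48], [23, -48], [24, -30], [24, -45], [25, -23]]
[ 0.58523711 -0.11108064  0.31601295]
scene 213 top above seat 0.1669 rim circ [-389.7248   70.3343  396.0562] rim z slope 0.25
top 44 top above seat 0.1641 rim circ [-25.8419  31.9018  41.081 ] rim z slope 1.56
```

>>> send_rows([
  [0.5, 0, 0, -0.006, 0],
  [0.5, 0, 0, -0.006, 0],
  [0.5, 0, 0, -0.003, 0],
  [0.5, 0.0035, 0.004, -0.003, 0],
  [0.5, 0.005, 0.0055, -0.003, 0],
], grip_force=5)

```text
time: 20.35
tool_pos: [0.5944, -0.1022, 0.2776]
tool_rot: [-3.139, 0.002, -2.288]
contact_force: [0.0, 1.9, 5.8]
opening: 0.0549
grip_force: 5.0
```

>>> send_rows([
  [0.5, 0.005, 0.0055, -0.003, 0],
  [0.5, 0.005, 0.0055, -0.0035, 0],
  [0.5, 0.005, 0.0055, -0.004, 0],
  [0.5, 0.0045, 0.005, -0.0045, 0],
  [0.5, 0, 0, 0, 0],
])

```text
time: 20.85
tool_pos: [0.6136, -0.0798, 0.2604]
tool_rot: [3.14, 0.0, -2.286]
contact_force: [1.8, 2.5, 3.7]
opening: 0.0545
grip_force: 5.0
```

```bash
python3 lean.py .0215 .0275 .104 .094 .22
```

```text
scene 103 lean 26.5 off hlz [ 0.0005 -0.0014  0.0036] s [0.034 0.109] rms 0.92
[[-6, -58], [-1, -50], [7, -37], [10, -31], [11, -25], [14, -25], [18, -18], [22, -12], [23, -7], [24, -9], [28, -2], [30, -1], [31, 5], [32, 2], [32, 0], [33, 4]]
top 180 lean 27.8 off hlz [-0.0007  0.0009  0.0009] s [0.019 0.091] rms 0.89
[[-52, -45], [-47, -37], [-45, -28], [-43, -29], [-42, -25], [-40, -22], [-39, -19], [-37, -11], [-36, -11], [-35, -12], [-34, -7], [-33, -8], [-31, -6], [-30, 4], [-28, 0], [-27, 8], [-26, 11]]
[ 0.61355029 -0.07975035  0.27935929]
```

>>> send_rows([
  [0.5, 0.004, 0.0045, -0.004, 0],
  [0.5, 0.0035, 0.004, -0.005, 0],
  [0.5, 0, 0, 0, 0],
  [0.5, 0, 0, 0, 0],
])

```text
time: 21.35
tool_pos: [0.6205, -0.0725, 0.2519]
tool_rot: [3.141, -0.001, -2.287]
contact_force: [0.4, 1.5, 0.8]
opening: 0.0546
grip_force: 5.0
```

>>> send_rows([
  [0.5, 0, 0, 0, 0],
  [0.5, 0, 0, 0, 0],
  [0.5, 0, 0, 0.01, 0],
  [0.5, 0.004, 0.0045, 0.01, 0],
  [0.5, 0, 0, 0, 0],
], grip_force=30)

```text
time: 21.85
tool_pos: [0.6255, -0.0681, 0.2742]
tool_rot: [-3.139, 0.001, -2.287]
contact_force: [0.3, 0.3, -1.5]
opening: 0.0536
grip_force: 30.0
```

```bash
python3 lean.py .0215 .0275 .104 .094 .225
```

```text
scene 118 lean 32.3 off hlz [ 0.0028 -0.0012  0.0089] s [0.021 0.103] rms 0.88
[[-12, -56], [-6, -47], [-5, -47], [0, -40], [4, -34], [5, -33], [9, -26], [13, -23], [14, -21], [20, -11], [22, -10], [24, -7], [26, 0], [28, -2], [30, -2], [31, 0]]
top 190 lean 33.6 off hlz [0.0004 0.001  0.0034] s [0.007 0.087] rms 1.07
[[-46, -28], [-41, -14], [-39, -14], [-38, -9], [-37, -7], [-36, -11], [-35, -5], [-34, -3], [-33, -3], [-32, 0], [-31, 3], [-31, 4], [-29, 5], [-28, 10], [-28, 5], [-27, 10], [-25, 14], [-25, 9]]
[ 0.62545351 -0.06810973  0.29319727]
```

>>> send_rows([
  [0.5, 0.005, 0.0055, -0.005, 0],
  [0.5, 0.004, 0.005, -0.005, 0],
  [0.5, -0.0045, -0.005, -0.0095, 0],
  [0.5, -0.0045, -0.005, -0.0095, 0],
  [0.5, -0.0045, -0.005, -0.0095, 0],
])

```text
time: 22.45
tool_pos: [0.6199, -0.0721, 0.2324]
tool_rot: [3.14, -0.001, -2.287]
contact_force: [0.6, -0.2, -0.6]
opening: 0.0538
grip_force: 30.0
```

>>> send_rows([
  [0.5, 0, 0, 0, 0],
  [0.5, 0, 0, 0, 0],
])

```text
time: 22.65
tool_pos: [0.6202, -0.0724, 0.2337]
tool_rot: [3.141, 0.0, -2.288]
contact_force: [0.3, -0.1, -0.8]
opening: 0.0537
grip_force: 30.0
```

```bash
python3 lean.py .0215 .0275 .104 .09 .225; python3 deckpts.py
```

```text
scene 74 lean 33.8 off hlz [ 0.0011 -0.0015  0.0053] s [0.063 0.104] rms 1.0
[[10, -26], [12, -23], [13, -23], [13, -24], [16, -19], [17, -14], [18, -16], [21, -11], [22, -12], [22, -10], [26, -6], [27, -3], [27, -5], [27, -1], [29, -5], [29, -1], [30, -1], [32, 1]]
top 125 lean 33.0 off hlz [-0.003   0.0009 -0.0009] s [0.047 0.089] rms 1.02
[[-48, -27], [-43, -19], [-41, -13], [-40, -14], [-39, -12], [-37, -10], [-36, -2], [-36, -6], [-34, -4], [-33, -1], [-33, -4], [-31, -1], [-30, 4], [-28, 9], [-28, 7], [-27, 10], [-25, 10]]
[ 0.62019226 -0.07237971  0.25267256]
scene 90 [[70, -14], [64, -14], [52, -7], [52, -9], [49, -6], [54, -4], [50, -4], [48, 9], [50, 6], [47, 9], [-21, 98], [-20, 119], [-21, 142], [-22, 105], [-22, 121], [-22, 140], [-23, 119], [-23, 136], [-20, 123], [-23, 127], [-23, 143], [-32, 67], [-33, 80], [-32, 82], [-35, 83], [-41, -11], [-41, 10], [-45, 7], [-48, 12], [-42, 7], [-45, 11], [-49, 14], [-53, 11], [-46, 10], [-50, 9], [-54, 10], [-51, 12], [-58, -10], [-62, -8], [-59, -10], [-86, -8], [-85, -3], [-85, -7], [-88, -4], [-89, -14]]
top 211 [[-19, 148], [-21, 141], [-17, 137], [29, 148], [27, 140], [28, 147], [25, 129], [29, 140], [26, 137], [28, 137], [28, 130], [27, 124], [25, 113], [29, 68], [30, 60], [31, 58], [29, 52], [26, 50], [34, 43], [36, 52], [37, 57], [36, 39], [36, 46], [33, 25], [32, 28], [36, 40], [35, 23], [34, 29], [31, 7], [35, 16], [44, 11], [31, 4], [51, 13], [34, 5], [52, 12], [34, 2], [52, 9], [43, 10], [52, 6], [49, 9], [51, -7], [49, -5], [51, -2]]
```

>>> send_rows([
  [0.5, -0.0025, -0.0025, -0.0085, 0],
  [0.5, -0.0035, -0.004, -0.008, 0],
  [0.5, -0.0035, -0.004, -0.008, 0],
  [0.5, 0, 0, 0, 0],
], grip_force=8)

```text
time: 23.25
tool_pos: [0.6093, -0.0837, 0.2076]
tool_rot: [3.139, -0.002, -2.288]
contact_force: [-0.2, -0.1, -0.7]
opening: 0.0544
grip_force: 8.0
```

>>> send_rows([
  [0.5, -0.0035, -0.004, -0.008, 0],
  [0.5, -0.0035, -0.004, -0.008, 0],
  [0.5, 0, 0, 0, 0],
])

```text
time: 23.55
tool_pos: [0.6026, -0.0915, 0.1919]
tool_rot: [3.14, -0.001, -2.288]
contact_force: [-0.2, -0.3, -2.4]
opening: 0.0546
grip_force: 8.0
```

>>> send_rows([
  [0.5, -0.0015, -0.002, -0.004, 0],
  [0.5, 0, 0, 0, 0],
])

```text
time: 23.75
tool_pos: [0.6022, -0.0931, 0.1893]
tool_rot: [-3.141, 0.0, -2.288]
contact_force: [0.2, -0.3, -0.9]
opening: 0.0544
grip_force: 8.5
```

```bash
python3 deckpts.py
```

```text
scene 99 [[83, -6], [68, -8], [70, -3], [62, -10], [56, -6], [53, -9], [-24, 33], [-24, 51], [-24, 73], [-24, 92], [-24, 110], [-25, 55], [-26, 65], [-26, 87], [-26, 106], [-26, 125], [-26, 62], [-27, 75], [-26, 98], [-27, 114], [-29, 122], [-25, 69], [-26, 83], [-27, 97], [-27, 118], [-26, 126], [-30, 61], [-31, 73], [-33, 84], [-36, 85], [-41, -9], [-42, 5], [-44, 16], [-48, 13], [-44, 11], [-48, 8], [-51, 13], [-55, 10], [-48, 11], [-52, 10], [-58, -5], [-53, 6], [-60, -11], [-57, -11], [-62, -12], [-86, -7], [-90, -6], [-88, -12], [-86, -8], [-89, -5]]
top 158 [[-23, 119], [-23, 109], [58, 141], [-25, 92], [-25, 89], [56, 145], [-27, 87], [-21, 84], [57, 144], [-24, 82], [55, 145], [25, 102], [60, 145], [25, 95], [22, 89], [25, 95], [23, 84], [24, 95], [24, 86], [29, 82], [25, 93], [23, 82], [31, 81], [23, 88], [25, 81], [29, 77], [26, 89], [30, 84], [30, 75], [32, 87], [32, 77], [31, 80], [29, 74], [29, 72], [29, 66], [31, 10], [33, 3], [32, 6], [43, 10], [33, 3], [44, 7], [55, 12], [47, 12], [51, 7], [40, 7], [51, 11], [54, 4], [47, 9], [50, 4], [47, -12], [50, 3], [52, -4], [51, -2]]
```

Sample is deep in the adapter. Release and retreat, then check.

>>> send_rows([
  [0.7, 0, 0, 0, 0],
  [1, 0, 0, 0, 0],
  [1, 0, 0, 0, 0],
  [1, 0, 0, 0, 0],
  [1, 0, 0, 0, 0],
])

```text
time: 24.35
tool_pos: [0.6021, -0.0929, 0.1894]
tool_rot: [3.142, 0.0, -2.287]
contact_force: [0.4, -0.5, 0.8]
opening: 0.089
grip_force: 0.0
```

>>> send_rows([
  [1, 0.004, 0.005, 0.012, 0],
  [1, 0.008, 0.01, 0.03, 0],
  [1, 0.008, 0.01, 0.04, 0],
  [1, 0, 0, 0.03, 0],
  [1, 0, 0, 0.01, 0],
])

```text
time: 24.85
tool_pos: [0.6232, -0.0678, 0.3152]
tool_rot: [-3.136, 0.003, -2.287]
contact_force: [-0.1, 0.4, -0.5]
opening: 0.0919
grip_force: 0.0
```

>>> send_rows([
  [1, 0.01, 0.04, 0, -0.15],
  [1, 0.01, 0.04, 0, -0.15],
  [1, 0.01, 0.04, 0, -0.15],
  [1, 0, 0.02, 0, -0.15],
  [1, 0, 0, 0, -0.15],
])

```text
time: 25.35
tool_pos: [0.6517, 0.0753, 0.3097]
tool_rot: [3.14, -0.002, -3.04]
contact_force: [-0.4, -0.8, -0.3]
opening: 0.092
grip_force: 0.0
```

```bash
python3 deckpts.py; sed -i 's/(L\[...,2\]>.075)/(L[...,2]>.095)/' axis.py; python3 axis.py; python3 -c "
from h import *;o=observe();print(o['tool_pos'],o['tool_rot'],o['qpos'],o['time'])"
```

```text
scene 207 [[69, -6], [51, -8], [55, -10], [49, 15], [50, 2], [42, 11], [41, 11], [38, 5], [38, 14], [29, 9], [27, 85], [32, 41], [28, 83], [30, 21], [25, 44], [27, -8], [18, 88], [23, 81], [18, 107], [17, 94], [16, 79], [-11, 21], [-17, 16], [-24, 19], [-26, 27], [-27, 70], [-27, 46], [-30, 77], [-27, 52], [-31, 77], [-32, 119], [-30, 85], [-33, 117], [-32, 116], [-41, 10], [-50, 12], [-51, 12], [-50, 10], [-53, 9], [-58, -6], [-85, -7], [-89, -4]]
top 356 [[-28, 117], [-28, 108], [-33, 115], [-29, 117], [-28, 93], [-29, 90], [-26, 91], [-27, 90], [-27, 90], [21, 111], [-25, 74], [-33, 77], [22, 115], [-27, 73], [22, 103], [21, 106], [22, 105], [22, 99], [20, 93], [20, 94], [31, 82], [30, 81], [30, 81], [31, 83], [28, 76], [30, 72], [27, 70], [35, 53], [36, 52], [38, 54], [34, 47], [35, 44], [35, 39], [35, 32], [34, 24], [33, 20], [33, 14], [33, 18], [49, 11], [42, 6], [41, 7], [40, 11], [52, -2], [53, 0], [52, 6]]
scene 124 top above seat 0.1206 rim circ [-0.0073 -0.0001  0.0258] rim z slope 0.0
top 253 top above seat 0.119 rim circ [-0.0039 -0.0013  0.0259] rim z slope 0.01
[0.65190587 0.07162098 0.31052138] [ 3.14153689e+00 -1.38306204e-03 -3.03373221e+00] [-7.28332458e-03  5.62665426e-01  9.45003783e-01 -1.03723405e-04
  1.63530375e+00 -1.68594668e+00] 25.55
```

>>> send_rows([
  [0.45, -0.007, -0.019, 0, -0.143],
  [0.45, -0.007, -0.019, 0, -0.143],
  [0.45, -0.007, -0.019, 0, -0.143],
  [0.45, -0.007, -0.019, 0, -0.143],
  [0.45, -0.007, -0.019, 0, -0.143],
])

```text
time: 26.05
tool_pos: [0.6165, -0.0247, 0.3111]
tool_rot: [-3.141, -0.0, 2.527]
contact_force: [0.7, 0.1, 1.1]
opening: 0.0563
grip_force: 0.0
```

>>> send_rows([
  [0.45, -0.007, -0.019, 0, -0.143],
  [0.45, -0.007, -0.019, 0, -0.143],
  [0.45, -0.007, -0.019, 0, -0.143],
  [0.45, -0.007, -0.019, 0, -0.143],
  [0.45, -0.007, -0.019, 0, -0.143],
])

```text
time: 26.55
tool_pos: [0.5814, -0.1196, 0.3112]
tool_rot: [-3.141, -0.0, 1.812]
contact_force: [-0.1, -0.1, 0.0]
opening: 0.041
grip_force: 0.0
```

>>> send_rows([
  [0.45, -0.007, -0.019, 0, -0.143],
  [0.45, -0.007, -0.019, 0, -0.143],
  [0.45, -0.007, -0.019, 0, -0.143],
  [0.45, -0.004, -0.015, 0, -0.141],
  [0.45, 0, 0, 0, 0],
])

```text
time: 27.05
tool_pos: [0.5561, -0.1924, 0.3111]
tool_rot: [-3.141, 0.001, 1.244]
contact_force: [-0.6, 0.0, -1.0]
opening: 0.0414
grip_force: 0.0
```

>>> send_rows([
  [0.45, 0, 0, -0.03, 0],
  [0.45, 0, 0, -0.03, 0],
  [0.45, 0, 0, 0, 0],
])

```text
time: 27.35
tool_pos: [0.5552, -0.1887, 0.2473]
tool_rot: [-3.133, -0.001, 1.251]
contact_force: [-0.8, -0.4, -0.3]
opening: 0.0411
grip_force: 0.0
```

>>> send_rows([
  [0.45, 0.001, 0.001, -0.02, 0],
  [0.45, 0, 0, -0.02, 0],
  [0.45, 0, 0, -0.015, 0],
  [0.45, 0, 0, 0, 0],
  [0.45, 0, 0, 0, 0],
])

```text
time: 27.85
tool_pos: [0.5588, -0.189, 0.1978]
tool_rot: [3.14, 0.0, 1.248]
contact_force: [0.9, 0.9, 0.3]
opening: 0.0414
grip_force: 0.0
```

Run:
```python
import numpy as np
S=np.array([.557,-.144,.1154]);n=np.array([.37766,.4317,.81915]);ux=np.array([-.53935,-.61653,.57358]);uy=np.array([.75264,-.65843,0])
for f in np.linspace(.395,1.571,11):
    P=S+.08*(np.cos(f)*ux+np.sin(f)*uy)+.045*n;t=-np.sin(f)*ux+np.cos(f)*uy;t[2]=0;t/=np.linalg.norm(t)
    print(f.round(3),'P',P.round(4),'P+10t',(P+.010*t).round(4),'az t',np.arctan2(t[1],t[0]).round(3))
```

```text
0.395 P [ 0.5573 -0.1904  0.1946] P+10t [ 0.5666 -0.1942  0.1946] az t -0.39
0.513 P [ 0.5659 -0.1934  0.1923] P+10t [ 0.5755 -0.1962  0.1923] az t -0.287
0.63 P [ 0.5746 -0.1955  0.1893] P+10t [ 0.5845 -0.1973  0.1893] az t -0.18
0.748 P [ 0.5833 -0.1966  0.1859] P+10t [ 0.5933 -0.1972  0.1859] az t -0.069
0.865 P [ 0.5919 -0.1967  0.182 ] P+10t [ 0.6019 -0.1962  0.182 ] az t 0.047
0.983 P [ 0.6002 -0.1958  0.1777] P+10t [ 0.61   -0.1941  0.1777] az t 0.169
1.101 P [ 0.6081 -0.1939  0.1731] P+10t [ 0.6177 -0.191   0.1731] az t 0.297
1.218 P [ 0.6156 -0.191   0.1681] P+10t [ 0.6247 -0.1869  0.1681] az t 0.43
1.336 P [ 0.6225 -0.1873  0.1629] P+10t [ 0.6309 -0.1819  0.1629] az t 0.568
1.453 P [ 0.6287 -0.1827  0.1576] P+10t [ 0.6363 -0.1762  0.1576] az t 0.709
1.571 P [ 0.6342 -0.1772  0.1523] P+10t [ 0.6408 -0.1697  0.1523] az t 0.852
```

>>> send_rows([
  [0.45, 0.0085, -0.0036, -0.002, 0.02],
  [0.45, 0.0082, -0.0036, -0.002, 0.02],
  [0.45, 0.009, -0.0011, -0.003, 0.107],
  [0.45, 0.0088, 0, -0.0034, 0.111],
  [0.45, 0.0086, 0.001, -0.0039, 0.116],
])

```text
time: 28.35
tool_pos: [0.6023, -0.1969, 0.1829]
tool_rot: [3.141, 0.001, 1.626]
contact_force: [-2.0, 1.0, 3.9]
opening: 0.041
grip_force: 1.5
```

>>> send_rows([
  [0.45, 0.0081, 0.0021, -0.0043, 0.122],
  [0.45, 0.0077, 0.0031, -0.0046, 0.128],
  [0.45, 0.007, 0.0041, -0.005, 0.133],
  [0.45, 0.0062, 0.005, -0.0052, 0.138],
  [0.45, 0, 0, 0, 0],
])

```text
time: 28.85
tool_pos: [0.6313, -0.1819, 0.1626]
tool_rot: [3.141, 0.0, 2.144]
contact_force: [0.2, -0.3, 0.6]
opening: 0.0415
grip_force: 0.0
```

```bash
cat > post.py <<'E'
from h import *
S=np.array([.557,-.144,.1154]);n=np.array([.37766,.4317,.81915]);ux=np.array([-.53935,-.61653,.57358]);uy=np.array([.75264,-.65843,0])
for nm in('scene','top'):
    p,d=grab(nm);C=cloud(nm,d);C[d<=0]=9;im=p.astype(int)
    L=np.stack([(C-S)@a for a in(ux,uy,n)],-1);R=np.hypot(L[...,0],L[...,1]);A=np.arctan2(L[...,1],L[...,0])
    g=(im.min(2)>75)&(np.ptp(im,axis=2)<30)&(A>0)&(A<2.3)
    a=g&(R>.062)&(R<.098)&(L[...,2]>.012)&(L[...,2]<.03); b=g&(R>.066)&(R<.096)&(L[...,2]>.052)&(L[...,2]<.066); c=g&(R>.088)&(R<.1)&(L[...,2]>.008)&(L[...,2]<.024); k=g&(R>.106)&(R<.125)&(L[...,2]<.006)&(abs(A-1.57)<.2)
    for t,m in(('arm',a),('posttop',b),('tip',c),('mark',k)):
        if m.sum()>2: print(nm,t,m.sum(),'ang',A[m].mean().round(3),np.percentile(A[m],[5,95]).round(3),'R',R[m].mean().round(3),'xyz',L[m].mean(0).round(4))
o=observe();print(o['time'],o['tool_pos'],o['tool_rot'])
E
python3 post.py
```

```text
scene mark 18 ang 1.595 [1.543 1.644] R 0.114 xyz [-0.0027  0.1136  0.    ]
top posttop 3 ang 1.332 [1.242 1.406] R 0.076 xyz [0.0179 0.0738 0.0594]
28.95 [ 0.63066153 -0.18216972  0.16300972] [3.14122803e+00 2.75961833e-04 2.13804548e+00]
```

>>> send_rows([
  [0.45, 0.0054, 0.0057, -0.0053, 0.141],
  [0.45, 0.0045, 0.0065, -0.0053, 0.143],
  [0.45, 0, 0, 0, 0],
  [0.45, 0, 0, 0, 0],
])

```text
time: 29.35
tool_pos: [0.6402, -0.1701, 0.1526]
tool_rot: [3.141, 0.0, 2.42]
contact_force: [0.2, 0.1, 0.5]
opening: 0.0414
grip_force: 0.0
```

>>> send_rows([
  [0.45, 0, 0, 0.02, 0],
  [0.45, 0, 0, 0.04, 0],
  [0.45, 0, 0, 0.05, 0],
  [0.45, -0.03, -0.02, 0.02, 0],
  [0.45, -0.04, -0.02, 0, 0],
])

```text
time: 29.85
tool_pos: [0.5715, -0.2108, 0.2865]
tool_rot: [3.139, 0.009, 2.422]
contact_force: [-0.6, -1.1, -0.7]
opening: 0.0413
grip_force: 0.0
```

>>> send_rows([
  [0.45, -0.04, -0.02, 0, 0],
  [0.45, -0.04, -0.02, 0, 0],
  [0.45, -0.03, -0.02, 0, 0],
])

```text
time: 30.15
tool_pos: [0.4577, -0.2705, 0.2831]
tool_rot: [3.142, 0.001, 2.42]
contact_force: [1.1, -0.5, -0.2]
opening: 0.041
grip_force: 0.0
```

```bash
python3 post.py
```

```text
scene arm 34 ang 1.522 [1.443 1.625] R 0.081 xyz [0.0037 0.0806 0.0169]
scene posttop 23 ang 1.55 [1.477 1.633] R 0.08 xyz [0.0016 0.0797 0.06  ]
scene tip 12 ang 1.545 [1.479 1.613] R 0.092 xyz [0.0024 0.0914 0.0143]
scene mark 19 ang 1.595 [1.541 1.647] R 0.115 xyz [-0.0028  0.115   0.0013]
top arm 59 ang 1.503 [1.419 1.641] R 0.077 xyz [0.0052 0.077  0.018 ]
top posttop 28 ang 1.513 [1.457 1.611] R 0.079 xyz [0.0046 0.0786 0.0588]
top tip 14 ang 1.534 [1.469 1.601] R 0.092 xyz [0.0034 0.092  0.0154]
top mark 20 ang 1.584 [1.53  1.657] R 0.115 xyz [-0.0015  0.115   0.0024]
30.25 [ 0.45695425 -0.27204669  0.28339181] [-3.14055876e+00  9.51273224e-04  2.41613956e+00]
```

The collar is about 0.05 rad short of the mark, so I'll go back and push about 4.5 mm further.

>>> send_rows([
  [0.45, 0.03, 0.02, 0, 0],
  [0.45, 0.04, 0.02, 0, 0],
  [0.45, 0.04, 0.02, 0, 0],
  [0.45, 0.04, 0.02, 0, 0],
  [0.45, 0.03, 0.02, -0.02, 0],
])

```text
time: 30.75
tool_pos: [0.6436, -0.1686, 0.2649]
tool_rot: [3.139, 0.006, 2.422]
contact_force: [0.1, -1.3, -0.2]
opening: 0.0412
grip_force: 0.0
```

>>> send_rows([
  [0.45, 0, 0, -0.04, 0],
  [0.45, 0, 0, -0.04, 0],
  [0.45, 0, 0, -0.02, 0],
  [0.45, 0, 0, -0.01, 0],
  [0.45, 0, 0, 0, 0],
])

```text
time: 31.25
tool_pos: [0.64, -0.1695, 0.1515]
tool_rot: [-3.141, -0.002, 2.423]
contact_force: [1.4, -0.2, 0.5]
opening: 0.0413
grip_force: 0.0
```

>>> send_rows([
  [0.45, 0.0015, 0.0017, 0, 0],
  [0.45, 0.0015, 0.0018, 0, 0],
  [0.45, 0, 0, 0, 0],
  [0.45, 0, 0, 0, 0],
])

```text
time: 31.65
tool_pos: [0.6438, -0.1667, 0.1537]
tool_rot: [3.141, 0.003, 2.425]
contact_force: [0.7, -2.0, 2.2]
opening: 0.0414
grip_force: 1.2
```

>>> send_rows([
  [0.45, 0, 0, 0.02, 0],
  [0.45, 0, 0, 0.04, 0],
  [0.45, 0, 0, 0.05, 0],
  [0.45, -0.03, -0.02, 0.02, 0],
  [0.45, -0.04, -0.02, 0, 0],
])

```text
time: 32.15
tool_pos: [0.5748, -0.2065, 0.2865]
tool_rot: [3.139, 0.008, 2.427]
contact_force: [-0.2, -0.7, -0.2]
opening: 0.0415
grip_force: 0.0
```

>>> send_rows([
  [0.45, -0.04, -0.02, 0, 0],
  [0.45, -0.04, -0.02, 0, 0],
  [0.45, -0.03, -0.02, 0, 0],
])

```text
time: 32.45
tool_pos: [0.4612, -0.2663, 0.283]
tool_rot: [3.141, 0.001, 2.425]
contact_force: [-1.1, 0.6, 0.0]
opening: 0.0413
grip_force: 0.0
```

```bash
python3 post.py; python3 look.py lock 0.632 -0.176 0.125 22
```

```text
scene arm 30 ang 1.549 [1.47  1.669] R 0.081 xyz [0.0015 0.0808 0.0172]
scene posttop 25 ang 1.58 [1.5   1.664] R 0.08 xyz [-0.0007  0.0794  0.059 ]
scene tip 13 ang 1.578 [1.502 1.665] R 0.091 xyz [-0.0007  0.0909  0.0156]
scene mark 21 ang 1.592 [1.545 1.647] R 0.115 xyz [-0.0024  0.1146  0.0015]
top arm 58 ang 1.537 [1.446 1.679] R 0.077 xyz [0.0028 0.0769 0.018 ]
top posttop 29 ang 1.547 [1.467 1.637] R 0.079 xyz [0.0018 0.0787 0.0592]
top tip 12 ang 1.551 [1.48  1.624] R 0.092 xyz [0.0018 0.0923 0.0152]
top mark 21 ang 1.582 [1.534 1.636] R 0.114 xyz [-0.0012  0.1143  0.0026]
32.55 [ 0.46035298 -0.26799246  0.28330561] [-3.14113673e+00  8.40727768e-04  2.42072564e+00]
scene 242 209 8.863636363636363
top 349 121 8.863636363636363
```

View pics/lock.png

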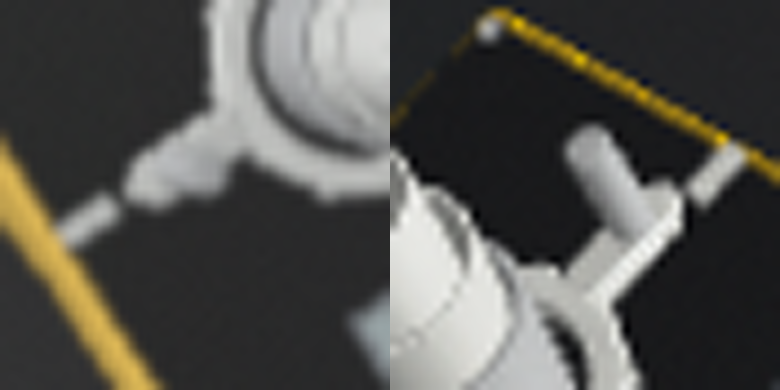

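The pointer nearly meets the mark: the tip is at (130,195) against the mark's inner end at (115,205) on the left, and at (680,200) against (695,195) on the right. The measurement says about 0.02 rad short, so one last 1.5 mm push.

>>> send_rows([
  [0.45, 0.03, 0.02, 0, 0],
  [0.45, 0.04, 0.02, 0, 0],
  [0.45, 0.04, 0.02, 0, 0],
  [0.45, 0.04, 0.02, 0, 0],
  [0.45, 0.03, 0.02, -0.02, 0],
])

```text
time: 33.15
tool_pos: [0.6473, -0.1637, 0.2643]
tool_rot: [3.139, 0.005, 2.427]
contact_force: [0.8, -0.2, -0.2]
opening: 0.0413
grip_force: 0.0
```

>>> send_rows([
  [0.45, 0, 0, -0.04, 0],
  [0.45, 0, 0, -0.04, 0],
  [0.45, 0, 0, -0.02, 0],
  [0.45, 0, 0, -0.01, 0],
  [0.45, 0, 0, 0, 0],
])

```text
time: 33.65
tool_pos: [0.6434, -0.1651, 0.1511]
tool_rot: [-3.141, -0.002, 2.426]
contact_force: [0.4, 0.1, 0.1]
opening: 0.0411
grip_force: 0.0
```

>>> send_rows([
  [0.45, 0.001, 0.0012, 0, 0],
  [0.45, 0, 0, 0, 0],
  [0.45, 0, 0, 0, 0],
])

```text
time: 33.95
tool_pos: [0.6448, -0.1651, 0.1538]
tool_rot: [3.141, 0.002, 2.425]
contact_force: [-0.7, 0.4, -0.5]
opening: 0.0413
grip_force: 0.0
```

>>> send_rows([
  [0.45, 0, 0, 0.02, 0],
  [0.45, 0, 0, 0.04, 0],
  [0.45, 0, 0, 0.05, 0],
  [0, -0.03, -0.02, 0.02, 0],
  [0, -0.04, -0.02, 0, 0],
])

```text
time: 34.45
tool_pos: [0.5758, -0.2058, 0.287]
tool_rot: [3.139, 0.009, 2.427]
contact_force: [-1.7, -0.9, 0.2]
opening: 0.0297
grip_force: 0.0
```

>>> send_rows([
  [0, -0.04, -0.02, 0, 0],
  [0, -0.04, -0.02, 0, 0],
  [0, -0.03, -0.02, 0, 0],
])

```text
time: 34.75
tool_pos: [0.462, -0.2656, 0.2835]
tool_rot: [3.142, 0.002, 2.424]
contact_force: [0.7, -0.3, 1.2]
opening: 0.0058
grip_force: 0.0
```

```bash
python3 post.py; python3 axis.py
```

```text
scene arm 35 ang 1.605 [1.516 1.721] R 0.08 xyz [-0.0029  0.0801  0.0172]
scene posttop 22 ang 1.626 [1.549 1.698] R 0.08 xyz [-0.0044  0.0794  0.0591]
scene tip 13 ang 1.63 [1.566 1.708] R 0.091 xyz [-0.0054  0.091   0.0156]
scene mark 21 ang 1.59 [1.546 1.642] R 0.115 xyz [-0.0022  0.1149  0.0026]
top arm 57 ang 1.58 [1.495 1.721] R 0.077 xyz [-0.0006  0.0772  0.0182]
top posttop 26 ang 1.594 [1.517 1.683] R 0.079 xyz [-0.0019  0.0789  0.0596]
top tip 12 ang 1.6 [1.535 1.672] R 0.093 xyz [-0.0028  0.0932  0.0146]
top mark 21 ang 1.583 [1.52  1.655] R 0.114 xyz [-0.0014  0.1143  0.0021]
34.85 [ 0.46125007 -0.2671757   0.28381343] [-3.14057765e+00  1.81271410e-03  2.42059069e+00]
scene 129 top above seat 0.1201 rim circ [-0.0074 -0.      0.0259] rim z slope 0.03
top 254 top above seat 0.1189 rim circ [-0.0043 -0.001   0.026 ] rim z slope 0.01
```

Overshot by about 0.027 rad, so I'll nudge it back with the other finger.

>>> send_rows([
  [0.45, 0.03, 0.02, 0, 0],
  [0.45, 0.04, 0.02, 0, 0],
  [0.45, 0.04, 0.02, 0, 0],
  [0.45, 0.04, 0.02, 0, 0],
  [0.45, 0.0235, 0.0125, 0, 0],
])

```text
time: 35.45
tool_pos: [0.6409, -0.1691, 0.2817]
tool_rot: [3.14, 0.0, 2.428]
contact_force: [0.3, -0.3, -0.6]
opening: 0.036
grip_force: 0.0
```

>>> send_rows([
  [0.45, 0, 0, 0, 0],
  [0.45, 0, 0, -0.04, 0],
  [0.45, 0, 0, -0.04, 0],
  [0.45, 0, 0, -0.035, 0],
  [0.45, 0, 0, -0.015, 0],
])

```text
time: 35.95
tool_pos: [0.6358, -0.1715, 0.1484]
tool_rot: [-3.14, -0.006, 2.425]
contact_force: [-0.9, -0.2, 0.9]
opening: 0.0413
grip_force: 0.0
```

>>> send_rows([
  [0.45, 0, 0, 0, 0],
  [0.45, -0.0015, -0.0017, 0, 0],
  [0.45, -0.0015, -0.0017, 0, 0],
  [0.45, -0.001, -0.0013, 0, 0],
  [0.45, -0.0008, -0.0009, 0, 0],
])

```text
time: 36.45
tool_pos: [0.6331, -0.1785, 0.1535]
tool_rot: [3.141, 0.002, 2.425]
contact_force: [0.7, 0.6, 1.2]
opening: 0.0415
grip_force: 0.3
```

>>> send_rows([
  [0.45, -0.0003, -0.0004, 0, 0],
  [0.45, 0, 0, 0, 0],
  [0.45, 0, 0, 0, 0],
])

```text
time: 36.75
tool_pos: [0.6327, -0.1785, 0.1526]
tool_rot: [3.141, 0.001, 2.425]
contact_force: [0.4, 0.7, 0.9]
opening: 0.0414
grip_force: 0.6
```

>>> send_rows([
  [0.45, -0.0004, -0.0005, 0, 0],
  [0.45, -0.0004, -0.0004, 0, 0],
  [0.45, 0, 0, 0, 0],
])

```text
time: 37.05
tool_pos: [0.6323, -0.179, 0.1526]
tool_rot: [3.14, 0.001, 2.425]
contact_force: [3.8, 3.6, 1.4]
opening: 0.0413
grip_force: 2.3
```

>>> send_rows([
  [0.45, 0.003, 0.0035, 0, 0],
  [0.45, 0, 0, 0.03, 0],
  [0.45, 0, 0, 0.05, 0],
  [0.45, 0, 0, 0.05, 0],
  [0.45, -0.04, -0.02, 0, 0],
])

```text
time: 37.55
tool_pos: [0.6008, -0.1965, 0.2915]
tool_rot: [3.136, 0.019, 2.428]
contact_force: [0.4, -0.9, 0.7]
opening: 0.0411
grip_force: 0.0
```

>>> send_rows([
  [0.45, -0.04, -0.02, 0, 0],
  [0.45, -0.04, -0.02, 0, 0],
  [0.45, -0.04, -0.02, 0, 0],
])

```text
time: 37.85
tool_pos: [0.4724, -0.2565, 0.2819]
tool_rot: [-3.14, -0.001, 2.425]
contact_force: [0.1, -1.4, -0.9]
opening: 0.0414
grip_force: 0.0
```

```bash
python3 post.py
```

```text
scene arm 35 ang 1.601 [1.51 1.72] R 0.08 xyz [-0.0026  0.0798  0.0176]
scene posttop 24 ang 1.62 [1.541 1.704] R 0.079 xyz [-0.0039  0.0793  0.059 ]
scene tip 14 ang 1.62 [1.542 1.706] R 0.092 xyz [-0.0045  0.0914  0.0156]
scene mark 21 ang 1.592 [1.543 1.646] R 0.115 xyz [-0.0024  0.1146  0.0015]
top arm 53 ang 1.575 [1.488 1.692] R 0.077 xyz [-0.0003  0.0769  0.0187]
top posttop 26 ang 1.594 [1.505 1.68 ] R 0.079 xyz [-0.0018  0.0788  0.0595]
top tip 13 ang 1.592 [1.524 1.649] R 0.093 xyz [-0.002   0.0927  0.0152]
top mark 22 ang 1.582 [1.541 1.668] R 0.115 xyz [-0.0013  0.1144  0.0019]
37.95 [ 0.47022968 -0.25801149  0.2824764 ] [-3.13870315e+00 -2.14881839e-03  2.42035579e+00]
```

>>> send_rows([
  [0.45, 0.04, 0.02, 0, 0],
  [0.45, 0.04, 0.02, 0, 0],
  [0.45, 0.04, 0.02, 0, 0],
  [0.45, 0.04, 0.02, 0, 0],
  [0.45, 0, 0, -0.04, 0],
])

```text
time: 38.45
tool_pos: [0.6421, -0.174, 0.2472]
tool_rot: [3.136, 0.013, 2.429]
contact_force: [0.7, 0.3, 0.1]
opening: 0.0416
grip_force: 0.0
```

>>> send_rows([
  [0.45, 0, 0, -0.04, 0],
  [0.45, 0, 0, -0.035, 0],
  [0.45, 0, 0, -0.015, 0],
  [0.45, 0, 0, 0, 0],
  [0.45, -0.0015, -0.0018, 0, 0],
])

```text
time: 38.95
tool_pos: [0.6336, -0.1776, 0.1526]
tool_rot: [-3.141, 0.0, 2.425]
contact_force: [-0.4, -0.3, 0.3]
opening: 0.0415
grip_force: 0.0
```

>>> send_rows([
  [0.45, -0.0015, -0.0017, 0, 0],
  [0.45, -0.0005, -0.0006, 0, 0],
  [0.45, -0.0005, -0.0006, 0, 0],
  [0.45, 0, 0, 0, 0],
  [0.45, 0, 0, 0, 0],
])

```text
time: 39.45
tool_pos: [0.6318, -0.1805, 0.1538]
tool_rot: [3.14, 0.003, 2.425]
contact_force: [3.8, 2.7, 3.7]
opening: 0.0413
grip_force: 2.5
```

>>> send_rows([
  [0.45, 0.003, 0.0035, 0, 0],
  [0.45, 0, 0, 0.03, 0],
  [0.45, 0, 0, 0.05, 0],
  [0.45, 0, 0, 0.05, 0],
  [0, -0.04, -0.02, 0, 0],
])

```text
time: 39.95
tool_pos: [0.5997, -0.1978, 0.2916]
tool_rot: [3.136, 0.019, 2.428]
contact_force: [0.4, -1.8, -0.1]
opening: 0.0369
grip_force: 0.0
```

>>> send_rows([
  [0, -0.04, -0.02, 0, 0],
  [0, -0.04, -0.02, 0, 0],
  [0, -0.04, -0.02, 0, 0],
])

```text
time: 40.25
tool_pos: [0.4714, -0.2577, 0.2821]
tool_rot: [-3.14, -0.001, 2.425]
contact_force: [0.6, -0.8, 0.1]
opening: 0.014
grip_force: 0.0
```

```bash
python3 post.py
```

```text
scene arm 33 ang 1.57 [1.496 1.683] R 0.081 xyz [-0.0001  0.0806  0.0181]
scene posttop 23 ang 1.607 [1.528 1.681] R 0.079 xyz [-0.0029  0.0792  0.0589]
scene tip 13 ang 1.597 [1.537 1.665] R 0.092 xyz [-0.0024  0.0921  0.0162]
scene mark 21 ang 1.594 [1.546 1.645] R 0.115 xyz [-0.0027  0.1145  0.0011]
top arm 60 ang 1.555 [1.481 1.675] R 0.077 xyz [0.0013 0.0768 0.0181]
top posttop 27 ang 1.58 [1.51  1.658] R 0.079 xyz [-0.0007  0.079   0.0591]
top tip 13 ang 1.58 [1.5   1.657] R 0.093 xyz [-0.001   0.0929  0.0157]
top mark 21 ang 1.582 [1.532 1.641] R 0.114 xyz [-0.0012  0.114   0.0018]
40.35 [ 0.46917167 -0.25924679  0.28256992] [-3.13860654e+00 -2.06086317e-03  2.42031521e+00]
```

The collar is within about 0.003 rad of the mark. Next is the start button, pressed with one fingertip and the gripper body kept clear of the cups.

>>> send_rows([
  [0.8, 0.005, 0.0255, 0, -0.143],
  [0.8, 0.005, 0.0255, 0, -0.143],
  [0.8, 0.005, 0.0255, 0, -0.143],
  [0.8, 0.005, 0.0255, 0, -0.143],
  [0.8, 0.005, 0.0255, 0, -0.143],
])

```text
time: 40.85
tool_pos: [0.4987, -0.1286, 0.2821]
tool_rot: [-3.14, 0.0, 1.704]
contact_force: [0.3, 0.1, 0.6]
opening: 0.0414
grip_force: 0.0
```

>>> send_rows([
  [0.8, 0.005, 0.0255, 0, -0.143],
  [0.8, 0.005, 0.0255, 0, -0.143],
  [0.8, 0.005, 0.0255, 0, -0.143],
  [0.8, 0.005, 0.0255, 0, -0.143],
  [0.8, 0.005, 0.0255, 0, -0.143],
])

```text
time: 41.35
tool_pos: [0.5237, -0.0011, 0.2821]
tool_rot: [-3.141, 0.001, 0.989]
contact_force: [0.7, -0.8, 0.5]
opening: 0.0728
grip_force: 0.0
```

>>> send_rows([
  [0.8, 0.002, 0.026, 0, -0.141],
  [0.8, 0, 0, -0.04, 0],
  [0.8, 0, 0, -0.04, 0],
  [0.8, 0, 0, -0.04, 0],
  [0.8, 0, 0, 0, 0],
])

```text
time: 41.85
tool_pos: [0.5222, 0.0243, 0.1574]
tool_rot: [-3.133, 0.007, 0.854]
contact_force: [-0.7, -0.2, -0.3]
opening: 0.0738
grip_force: 0.0
```

>>> send_rows([
  [0.8, 0, 0, -0.02, 0],
  [0.8, 0, 0, -0.015, 0],
  [0.8, 0, 0, -0.005, 0],
  [0.8, 0, 0, 0, 0],
])

```text
time: 42.25
tool_pos: [0.5262, 0.0238, 0.1232]
tool_rot: [3.141, 0.0, 0.854]
contact_force: [-0.1, 0.0, 0.1]
opening: 0.0732
grip_force: 0.0
```

>>> send_rows([
  [0.8, 0, 0.0035, -0.02, 0],
  [0.8, 0, 0, -0.0155, 0],
  [0.8, 0, 0, 0, 0],
  [0.8, 0, 0, 0, 0],
])

```text
time: 42.65
tool_pos: [0.5265, 0.0272, 0.0882]
tool_rot: [3.14, -0.001, 0.854]
contact_force: [-0.1, -0.5, 0.3]
opening: 0.0733
grip_force: 0.0
```

>>> send_rows([
  [0.8, -0.0015, -0.0017, -0.0033, 0],
  [0.8, -0.0015, -0.0017, -0.0033, 0],
  [0.8, 0, 0, 0, 0],
])

```text
time: 42.95
tool_pos: [0.5224, 0.0237, 0.0803]
tool_rot: [-3.142, 0.0, 0.853]
contact_force: [-0.5, -0.6, 0.8]
opening: 0.0735
grip_force: 0.0
```

>>> send_rows([
  [0.8, -0.0015, -0.0017, -0.0033, 0],
  [0.8, 0, 0, 0, 0],
])

```text
time: 43.15
tool_pos: [0.5214, 0.022, 0.077]
tool_rot: [3.141, -0.0, 0.854]
contact_force: [0.9, -0.1, 1.7]
opening: 0.0735
grip_force: 1.0
```

>>> send_rows([
  [0.8, -0.0007, -0.0008, -0.0016, 0],
  [0.8, 0, 0, 0, 0],
])

```text
time: 43.35
tool_pos: [0.5208, 0.0214, 0.0755]
tool_rot: [3.141, -0.0, 0.854]
contact_force: [0.9, 0.8, 2.9]
opening: 0.0734
grip_force: 1.4
```

Contact is as expected. I'll press in 1.5 mm steps until the force shows the stop.

>>> send_rows([
  [0.8, -0.0006, -0.0006, -0.0012, 0],
  [0.8, -0.0006, -0.0006, -0.0012, 0],
  [0.8, 0, 0, 0, 0],
])

```text
time: 43.65
tool_pos: [0.5197, 0.0201, 0.0731]
tool_rot: [3.141, -0.001, 0.854]
contact_force: [1.5, 1.0, 4.2]
opening: 0.0733
grip_force: 2.2
```

>>> send_rows([
  [0.8, -0.0006, -0.0006, -0.0012, 0],
  [0.8, 0, 0, 0, 0],
])

```text
time: 43.85
tool_pos: [0.5194, 0.0197, 0.0723]
tool_rot: [3.14, -0.001, 0.854]
contact_force: [1.8, 1.0, 6.8]
opening: 0.0731
grip_force: 3.4
```

>>> send_rows([
  [0.8, -0.0006, -0.0006, -0.0012, 0],
  [0.8, 0, 0, 0, 0],
])

```text
time: 44.05
tool_pos: [0.5194, 0.0194, 0.0718]
tool_rot: [3.139, -0.003, 0.854]
contact_force: [1.4, 3.7, 11.1]
opening: 0.0735
grip_force: 5.8
```

>>> send_rows([
  [0.8, -0.0003, -0.0004, -0.0008, 0],
  [0.8, 0, 0, 0, 0],
  [0.8, 0.003, 0.0035, 0.007, 0],
  [0.8, 0.004, 0.0045, 0.009, 0],
  [0.8, 0.004, 0.0045, 0.02, 0],
])

```text
time: 44.55
tool_pos: [0.527, 0.0315, 0.1046]
tool_rot: [-3.137, 0.003, 0.854]
contact_force: [0.0, -0.0, -0.0]
opening: 0.0731
grip_force: 0.0
```

>>> send_rows([
  [0.8, 0, 0, 0.04, 0],
  [0.8, 0, 0, 0.04, 0],
  [0.8, -0.02, 0.04, 0.02, 0],
  [0.8, -0.02, 0.04, 0, 0],
  [0.8, -0.02, 0.04, 0, 0],
])

```text
time: 45.05
tool_pos: [0.4676, 0.1522, 0.2062]
tool_rot: [-3.141, 0.0, 0.852]
contact_force: [-0.3, 0.4, -0.2]
opening: 0.0731
grip_force: 0.0
```

>>> send_rows([
  [0.8, 0, 0, 0, 0],
  [0.8, 0, 0, 0, 0],
  [0.8, 0, 0, 0, 0],
])

```text
time: 45.35
tool_pos: [0.469, 0.1505, 0.2055]
tool_rot: [-3.141, 0.001, 0.853]
contact_force: [0.4, -0.7, 0.2]
opening: 0.0738
grip_force: 0.0
```

```bash
python3 post.py; python3 axis.py
python3 - <<'E'
from h import *
S=np.array([.557,-.144,.1154]);n=np.array([.37766,.4317,.81915]);ux=np.array([-.53935,-.61653,.57358]);uy=np.array([.75264,-.65843,0])
for nm in('scene','top'):
    p,d=load(nm);C=cloud(nm,d);C[d<=0]=9
    L=np.stack([(C-S)@a for a in(ux,uy,n)],-1);m=np.hypot(L[...,0]+.097,L[...,1]+.092)<.01
    print(nm,'button n',np.median(L[m][:,2]).round(4))
E
```

```text
scene arm 37 ang 1.571 [1.492 1.677] R 0.08 xyz [-0.0002  0.0802  0.0172]
scene posttop 23 ang 1.607 [1.543 1.682] R 0.08 xyz [-0.0029  0.0796  0.0597]
scene tip 12 ang 1.6 [1.543 1.657] R 0.092 xyz [-0.0027  0.0916  0.0167]
scene mark 22 ang 1.593 [1.543 1.643] R 0.114 xyz [-0.0025  0.1142  0.0017]
top arm 57 ang 1.552 [1.472 1.658] R 0.077 xyz [0.0015 0.0767 0.0177]
top posttop 29 ang 1.575 [1.502 1.663] R 0.079 xyz [-0.0003  0.079   0.0587]
top tip 13 ang 1.581 [1.521 1.654] R 0.093 xyz [-0.001   0.0929  0.0156]
top mark 21 ang 1.577 [1.533 1.645] R 0.115 xyz [-0.0008  0.1145  0.0023]
45.45 [0.4692238  0.15010653 0.20547088] [-3.14135711e+00  7.60587805e-04  8.52136949e-01]
scene 130 top above seat 0.1205 rim circ [-0.0074 -0.0005  0.026 ] rim z slope 0.02
top 252 top above seat 0.1202 rim circ [-0.0038 -0.001   0.026 ] rim z slope 0.01
scene button n 0.0227
top button n 0.0228
```

Everything measures as it should: both cups seated, collar on the mark, button sprung back and the arm clear. Handing in.

```bash
python3 -c "
from cell import hand_in
print(hand_in())"
```

```text
the job is handed in; nothing more can be done
None
```

Handed in at about 45.5 s: adapter and sample cup seated, collar within about 0.01 rad of the locked mark, button pressed to its stop and back out; on the first try the adapter missed the holder and slid onto the bench, so I regripped and seated it, and the collar needed small corrections both ways.

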